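# Change the specimen blocks in the microtome's block magazine

### The job

Draw the magazine's red-gripped lock slide fully out to its end stop, take out the spent blocks (orange metal base, short wax) and put them in the yellow tray, and plug every fresh block (blue metal base, tall wax) that is on the desk fully home in a socket of its own. Then push the lock slide fully home again to lock them in, and leave everything else on the desk alone.

Things in the scene. Friction and masses are not known exactly. Their poses are not given: they have to be found in the camera images.
- magazine: grey magazine fixed on the desk, 90 (x) x 300 (y) x 22 mm tall, four sockets in a row along y, yaw up to 0.15 rad. Origin: centre of underside, z up. On it slides a green comb: bar 12 wide along y at x = 30, four teeth 16 wide reaching to x = 6; comb underside 29.5, top 33.5 above the desk. Locked: a tooth over each socket, 2.5 above a seated flange; released: teeth midway between sockets.
- magazine_hole0 (a point): centre of the mouth of socket 0 in the magazine's top face, 22 mm above the desk, at magazine x = -10, y = -102 mm; magazine's axes. Socket 37 (x) x 29 (y), 15 deep, chamfered. A block goes in with its long side along x, either way round; fully home its flange lies on the top face and its origin is 12 mm below this point.
- magazine_hole1 (a point): centre of the mouth of socket 1 in the magazine's top face, 22 mm above the desk, at magazine x = -10, y = -34 mm; magazine's axes. Socket 37 (x) x 29 (y), 15 deep, chamfered. A block goes in with its long side along x, either way round; fully home its flange lies on the top face and its origin is 12 mm below this point.
- magazine_hole2 (a point): centre of the mouth of socket 2 in the magazine's top face, 22 mm above the desk, at magazine x = -10, y = 34 mm; magazine's axes. Socket 37 (x) x 29 (y), 15 deep, chamfered. A block goes in with its long side along x, either way round; fully home its flange lies on the top face and its origin is 12 mm below this point.
- magazine_hole3 (a point): centre of the mouth of socket 3 in the magazine's top face, 22 mm above the desk, at magazine x = -10, y = 102 mm; magazine's axes. Socket 37 (x) x 29 (y), 15 deep, chamfered. A block goes in with its long side along x, either way round; fully home its flange lies on the top face and its origin is 12 mm below this point.
- lock_slide (a joint): lock slide (comb with red grip), m: 0 = pushed fully home (locked), 0.034 = drawn fully out to its end stop (released). Grows as it moves along the magazine's -y. About 2 N friction, no spring; stays where left. Locked, it keeps blocks in or out; a block not fully home stops it.
- lock_grip (a point): centre of the top face of the slide's red grip, an upright tab 24 (magazine x) x 14 (magazine y) x 36 mm tall, top 69.5 mm above the desk, standing on the comb bar (33.5 mm). At magazine x = 30, y = -182 mm when locked, -216 mm when released. Magazine's axes.
- waste_tray: yellow open tray fixed on the desk, 100 (x) x 180 (y) x 32 tall, walls 4 and floor about 4 mm thick. Origin: centre of its underside, z up.
- fresh0: fresh block, blue metal base, tall cream wax, 120 g, standing on the desk. Loose; may be absent. Origin: centre of the underside of its plug foot, z up through the wax, x along the long side; same after a half turn about z. Foot 34 (x) x 26 (y) x 12 tall, lowest 3 mm stepped in 1.5 a side; flange 46 (x) x 36 (y) x 5, at 12-17 mm height; centred wax 24 x 24 x 32 tall; 49 overall.
- fresh1: fresh block, blue metal base, tall cream wax, 120 g, standing on the desk. Loose; may be absent. Origin: centre of the underside of its plug foot, z up through the wax, x along the long side; same after a half turn about z. Foot 34 (x) x 26 (y) x 12 tall, lowest 3 mm stepped in 1.5 a side; flange 46 (x) x 36 (y) x 5, at 12-17 mm height; centred wax 24 x 24 x 32 tall; 49 overall.
- fresh2: fresh block, blue metal base, tall cream wax, 120 g, standing on the desk. Loose; may be absent. Origin: centre of the underside of its plug foot, z up through the wax, x along the long side; same after a half turn about z. Foot 34 (x) x 26 (y) x 12 tall, lowest 3 mm stepped in 1.5 a side; flange 46 (x) x 36 (y) x 5, at 12-17 mm height; centred wax 24 x 24 x 32 tall; 49 overall.
- fresh3: fresh block, blue metal base, tall cream wax, 120 g, standing on the desk. Loose; may be absent. Origin: centre of the underside of its plug foot, z up through the wax, x along the long side; same after a half turn about z. Foot 34 (x) x 26 (y) x 12 tall, lowest 3 mm stepped in 1.5 a side; flange 46 (x) x 36 (y) x 5, at 12-17 mm height; centred wax 24 x 24 x 32 tall; 49 overall.
- spent0: spent block, orange metal base, short darker wax, 110 g, in a socket at the start. Loose; may be absent. Origin: centre of the underside of its plug foot, z up through the wax, x along the long side; same after a half turn about z. Foot 34 (x) x 26 (y) x 12 tall, lowest 3 mm stepped in 1.5 a side; flange 46 (x) x 36 (y) x 5, at 12-17 mm height; centred wax 24 x 24 x 22 tall; 39 overall.
- spent1: spent block, orange metal base, short darker wax, 110 g, in a socket at the start. Loose; may be absent. Origin: centre of the underside of its plug foot, z up through the wax, x along the long side; same after a half turn about z. Foot 34 (x) x 26 (y) x 12 tall, lowest 3 mm stepped in 1.5 a side; flange 46 (x) x 36 (y) x 5, at 12-17 mm height; centred wax 24 x 24 x 22 tall; 39 overall.
- spent2: spent block, orange metal base, short darker wax, 110 g, in a socket at the start. Loose; may be absent. Origin: centre of the underside of its plug foot, z up through the wax, x along the long side; same after a half turn about z. Foot 34 (x) x 26 (y) x 12 tall, lowest 3 mm stepped in 1.5 a side; flange 46 (x) x 36 (y) x 5, at 12-17 mm height; centred wax 24 x 24 x 22 tall; 39 overall.
- spent3: spent block, orange metal base, short darker wax, 110 g, in a socket at the start. Loose; may be absent. Origin: centre of the underside of its plug foot, z up through the wax, x along the long side; same after a half turn about z. Foot 34 (x) x 26 (y) x 12 tall, lowest 3 mm stepped in 1.5 a side; flange 46 (x) x 36 (y) x 5, at 12-17 mm height; centred wax 24 x 24 x 22 tall; 39 overall.
- stain_bottle: bystander: small amber bottle, 34 diameter x 75 tall; origin centre of underside
- oil_bottle: bystander: small amber bottle, 36 diameter x 85 tall; origin centre of underside
- mug: bystander: white mug, 80 diameter x 92 tall; origin centre of underside
- tape_roll: bystander: roll of clear tape lying flat, 96 diameter x 45 tall; origin centre of underside
- brush: bystander: thin brush 170 long lying on the desk along its x; origin under its middle
- mouse: bystander: black computer mouse 100 x 58 x 34 tall; origin centre of underside
Mind the look-alikes: they are no part of the job. What is shaped like the fresh1 but purple or turquoise is not meant.

How it is judged:
On the way, in this order (a step that is already met when the one before it is completed fails the run):
1. the lock slide is drawn fully out to its end stop (value of joint lock_slide above 0.03 m), for 0.2 s.
2. with the slide released, every spent block lies in the tray and every fresh block is plugged fully home (((horizontal distance between fresh0 and magazine_hole0 below 0.005 m and z of fresh0 in the frame of magazine_hole0 below -0.01 m and angle between fresh0's own z axis and vertical below 0.08 rad) or (horizontal distance between fresh0 and magazine_hole1 below 0.005 m and z of fresh0 in the frame of magazine_hole1 below -0.01 m and angle between fresh0's own z axis and vertical below 0.08 rad) or (horizontal distance between fresh0 and magazine_hole2 below 0.005 m and z of fresh0 in the frame of magazine_hole2 below -0.01 m and angle between fresh0's own z axis and vertical below 0.08 rad) or (horizontal distance between fresh0 and magazine_hole3 below 0.005 m and z of fresh0 in the frame of magazine_hole3 below -0.01 m and angle between fresh0's own z axis and vertical below 0.08 rad)) and ((horizontal distance between fresh1 and magazine_hole0 below 0.005 m and z of fresh1 in the frame of magazine_hole0 below -0.01 m and angle between fresh1's own z axis and vertical below 0.08 rad) or (horizontal distance between fresh1 and magazine_hole1 below 0.005 m and z of fresh1 in the frame of magazine_hole1 below -0.01 m and angle between fresh1's own z axis and vertical below 0.08 rad) or (horizontal distance between fresh1 and magazine_hole2 below 0.005 m and z of fresh1 in the frame of magazine_hole2 below -0.01 m and angle between fresh1's own z axis and vertical below 0.08 rad) or (horizontal distance between fresh1 and magazine_hole3 below 0.005 m and z of fresh1 in the frame of magazine_hole3 below -0.01 m and angle between fresh1's own z axis and vertical below 0.08 rad)) and ((horizontal distance between fresh2 and magazine_hole0 below 0.005 m and z of fresh2 in the frame of magazine_hole0 below -0.01 m and angle between fresh2's own z axis and vertical below 0.08 rad) or (horizontal distance between fresh2 and magazine_hole1 below 0.005 m and z of fresh2 in the frame of magazine_hole1 below -0.01 m and angle between fresh2's own z axis and vertical below 0.08 rad) or (horizontal distance between fresh2 and magazine_hole2 below 0.005 m and z of fresh2 in the frame of magazine_hole2 below -0.01 m and angle between fresh2's own z axis and vertical below 0.08 rad) or (horizontal distance between fresh2 and magazine_hole3 below 0.005 m and z of fresh2 in the frame of magazine_hole3 below -0.01 m and angle between fresh2's own z axis and vertical below 0.08 rad)) and ((horizontal distance between fresh3 and magazine_hole0 below 0.005 m and z of fresh3 in the frame of magazine_hole0 below -0.01 m and angle between fresh3's own z axis and vertical below 0.08 rad) or (horizontal distance between fresh3 and magazine_hole1 below 0.005 m and z of fresh3 in the frame of magazine_hole1 below -0.01 m and angle between fresh3's own z axis and vertical below 0.08 rad) or (horizontal distance between fresh3 and magazine_hole2 below 0.005 m and z of fresh3 in the frame of magazine_hole2 below -0.01 m and angle between fresh3's own z axis and vertical below 0.08 rad) or (horizontal distance between fresh3 and magazine_hole3 below 0.005 m and z of fresh3 in the frame of magazine_hole3 below -0.01 m and angle between fresh3's own z axis and vertical below 0.08 rad)) and x of spent0 in the frame of waste_tray between -0.047 and 0.047 m and y of spent0 in the frame of waste_tray between -0.087 and 0.087 m and z of each of spent0, spent1, spent2, spent3 in the frame of waste_tray below 0.05 m and x of spent1 in the frame of waste_tray between -0.047 and 0.047 m and y of spent1 in the frame of waste_tray between -0.087 and 0.087 m and x of spent2 in the frame of waste_tray between -0.047 and 0.047 m and y of spent2 in the frame of waste_tray between -0.087 and 0.087 m and x of spent3 in the frame of waste_tray between -0.047 and 0.047 m and y of spent3 in the frame of waste_tray between -0.087 and 0.087 m and value of joint lock_slide above 0.02 m), for 0.2 s.
3. the lock slide is pushed fully home (value of joint lock_slide below 0.004 m), for 0.2 s.
At the end, for the whole second after the job is handed in: The lock slide is within 4 mm of fully home; every fresh block is in a socket, within 5 mm of its centre, foot at least 10 mm deep (fully home is 12) and upright within 0.08 rad; every spent block lies inside the yellow tray; all blocks at rest and released (((horizontal distance between fresh0 and magazine_hole0 below 0.005 m and z of fresh0 in the frame of magazine_hole0 below -0.01 m and angle between fresh0's own z axis and vertical below 0.08 rad) or (horizontal distance between fresh0 and magazine_hole1 below 0.005 m and z of fresh0 in the frame of magazine_hole1 below -0.01 m and angle between fresh0's own z axis and vertical below 0.08 rad) or (horizontal distance between fresh0 and magazine_hole2 below 0.005 m and z of fresh0 in the frame of magazine_hole2 below -0.01 m and angle between fresh0's own z axis and vertical below 0.08 rad) or (horizontal distance between fresh0 and magazine_hole3 below 0.005 m and z of fresh0 in the frame of magazine_hole3 below -0.01 m and angle between fresh0's own z axis and vertical below 0.08 rad)) and ((horizontal distance between fresh1 and magazine_hole0 below 0.005 m and z of fresh1 in the frame of magazine_hole0 below -0.01 m and angle between fresh1's own z axis and vertical below 0.08 rad) or (horizontal distance between fresh1 and magazine_hole1 below 0.005 m and z of fresh1 in the frame of magazine_hole1 below -0.01 m and angle between fresh1's own z axis and vertical below 0.08 rad) or (horizontal distance between fresh1 and magazine_hole2 below 0.005 m and z of fresh1 in the frame of magazine_hole2 below -0.01 m and angle between fresh1's own z axis and vertical below 0.08 rad) or (horizontal distance between fresh1 and magazine_hole3 below 0.005 m and z of fresh1 in the frame of magazine_hole3 below -0.01 m and angle between fresh1's own z axis and vertical below 0.08 rad)) and ((horizontal distance between fresh2 and magazine_hole0 below 0.005 m and z of fresh2 in the frame of magazine_hole0 below -0.01 m and angle between fresh2's own z axis and vertical below 0.08 rad) or (horizontal distance between fresh2 and magazine_hole1 below 0.005 m and z of fresh2 in the frame of magazine_hole1 below -0.01 m and angle between fresh2's own z axis and vertical below 0.08 rad) or (horizontal distance between fresh2 and magazine_hole2 below 0.005 m and z of fresh2 in the frame of magazine_hole2 below -0.01 m and angle between fresh2's own z axis and vertical below 0.08 rad) or (horizontal distance between fresh2 and magazine_hole3 below 0.005 m and z of fresh2 in the frame of magazine_hole3 below -0.01 m and angle between fresh2's own z axis and vertical below 0.08 rad)) and ((horizontal distance between fresh3 and magazine_hole0 below 0.005 m and z of fresh3 in the frame of magazine_hole0 below -0.01 m and angle between fresh3's own z axis and vertical below 0.08 rad) or (horizontal distance between fresh3 and magazine_hole1 below 0.005 m and z of fresh3 in the frame of magazine_hole1 below -0.01 m and angle between fresh3's own z axis and vertical below 0.08 rad) or (horizontal distance between fresh3 and magazine_hole2 below 0.005 m and z of fresh3 in the frame of magazine_hole2 below -0.01 m and angle between fresh3's own z axis and vertical below 0.08 rad) or (horizontal distance between fresh3 and magazine_hole3 below 0.005 m and z of fresh3 in the frame of magazine_hole3 below -0.01 m and angle between fresh3's own z axis and vertical below 0.08 rad)) and x of spent0 in the frame of waste_tray between -0.047 and 0.047 m and y of spent0 in the frame of waste_tray between -0.087 and 0.087 m and z of each of spent0, spent1, spent2, spent3 in the frame of waste_tray below 0.05 m and x of spent1 in the frame of waste_tray between -0.047 and 0.047 m and y of spent1 in the frame of waste_tray between -0.087 and 0.087 m and x of spent2 in the frame of waste_tray between -0.047 and 0.047 m and y of spent2 in the frame of waste_tray between -0.087 and 0.087 m and x of spent3 in the frame of waste_tray between -0.047 and 0.047 m and y of spent3 in the frame of waste_tray between -0.087 and 0.087 m and linear speed of each of fresh0, fresh1, fresh2, fresh3, spent0, spent1, spent2, spent3 below 0.02 m/s and value of joint lock_slide below 0.004 m); the robot touches nothing.
It fails at once if a bystander (bottle, mug, tape roll, brush or mouse) is shoved more than 5 cm, or a bottle or the mug is knocked over (distance of any of stain_bottle, oil_bottle, mug, tape_roll, brush, mouse from where it was at the start of the episode above 0.05 m or angle between any of stain_bottle, oil_bottle, mug's own z axis and vertical above 0.6 rad).
Of fresh0, fresh1, fresh2, fresh3 only 3 to 4 are there at a start; the rules pass over those that are not, and their reading is None.
Of spent0, spent1, spent2, spent3 only 2 to 3 are there at a start; the rules pass over those that are not, and their reading is None.
At some moment in a run one of fresh0, fresh1, fresh2, fresh3 may be knocked a few centimetres aside while the robot is not near it.
Once in a run the grip may slacken for a moment while it holds something.
It also fails if it takes over 210 s, if anything falls off the work surface, if the arm or the gripper's body presses on something with over 40 N, if the wrist force passes 120 N, or if a joint passes its speed limit or range.

### The arm

A 7-joint arm with a two-finger parallel gripper is mounted at the origin on the work surface. World frame = base frame: x ahead of the robot, y to its left, z up, the work surface at z = 0. Lengths are in m, angles in rad, forces in N, time in s.
With the tool pointing down it reaches from about 0.35 to 0.9 m from the base axis. Payload 8.1 kg.
Tool frame: the origin (TCP) lies at the very end of the fingers, on their centre line; the grasp point (between the pads) lies 19 mm behind it (robot.grip_point_offset is the distance from the TCP to the grasp point, in m); z points along the fingers, y is the direction in which the jaws open and shut (so a half turn about z gives the same grasp; the last joint's range is limited). The gripper opens to 92 mm and grips with 3 to 60 N. Pads are 19 mm wide; open, the fingers measure 130 mm over their backs; the gripper's body (75 mm by 190 mm) begins 47 mm behind the grasp point.
Start: joints at [1.101, 0.434, 0.025, 1.573, -0.012, 1.134, -0.075], TCP at [0.224, -0.583, 0.227] pointing down, gripper open.
Joint ranges: [-2.62, 2.62], [-0.44, 2.09], [-1.27, 1.32], [0.08, 2.57], [-1.32, 4.46], [0.12, 2], [-2.74, 2.74]. Speed limits (rad/s): [2.22, 2.22, 3.01, 3.01, 3.14, 3.14, 3.14].

### API

Orientations are given as a rotation vector (axis times angle).
In Python, from station import robot gives the robot as it stands. The module is installed in compiled form; this text tells all that it offers.
- The arm moves only by the shell command python3 -m inch 'ROWS' [FORCE]. ROWS is JSON, a list of rows, each a list of 3 entries, a list of its own where there are three numbers: the shift along the tool's x, y, z in m, then the turn, a rotation vector about the tool's x, y, z in rad, then the gripper command: -1 is shut, 1 is fully open, values between are in proportion. In form: [[[x, y, z], [ax, ay, az], claw], ...]. A call has 1 to 20 rows; each row is the pose to reach, as a shift and turn from the pose commanded when the call began, along the tool's axes at that moment; what a row does not reach only later rows make up. A row lasts 1/10 s, in which the tool goes at most 50 mm and 8.59 degrees, less where a joint would pass 70% of its speed; a pose out of reach is approached as far as the arm can. A call with a gripper value outside its range is refused whole. The fingers move at their own pace and stop on an object; FORCE is the grip in N (left out, the last holds). Time passes only in rows, so rows that repeat a pose let the fingers close. It gives the time, the measured TCP pose, the force and the opening at its end, in the units of the state.
- robot.read_state(): the state, without advancing time (a new reading comes with each control period).
- robot.camera(name): name is "scene" or "top" or "wrist"; returns a dict with "color" (420x560x3 uint8, red, green, blue), "vfov" (degrees; the focal length in pixels is half the picture's height over the tangent of half this angle, whatever the lens; pixels are square), "cx", "cy" (the principal point, pixels), "view" (4x4, takes a point from world to camera coordinates). Camera axes: x right, y up, looking along -z (the intrinsics and any distortion apply to the point x, -y, -z); pixel columns grow to the right and rows downward; lengths in m; the calibration is good to about 2 mm. The wrist camera is an equidistant fisheye: a pixel r from the principal point sees the ray r / f radians off the axis. A picture is of the moment at which its call begins. There is no depth.
- robot.hand_in(): hands the job in, once; it reports no verdict.
The state is a dict: "clock": time; "joint_pos": joint angles; "qd": joint speeds; "joint_torque": joint torques, N m; "tool_pos": TCP position; "tcp_rot": TCP orientation; "contact_force": force on the tool from outside, world axes, zero at the start; "wrist_torque": the same for the moment, N m; "width": opening from 0.0 (shut) to 1.0 (fully open).
Only numpy, scipy, OpenCV 4.12 (cv2) and the standard library are available. Lean on these libraries where they do the work, as an engineer would, in place of code of your own. Each camera call takes 0.05 s, during which the arm holds its last target.

## Working session

There is one attempt and no reset: what is moved stays moved. The work goes in short steps, Python scripts to look and compute and a shell command to move; the robot and the scene stay as the last step left them, time stands still between calls to the robot, and variables do not carry over. Pictures are saved under pics/ and viewed, and the job is handed in when it is done.

```bash
mkdir -p pics; cat > h.py <<'E'
import numpy as np, cv2
from station import robot
from scipy.spatial.transform import Rotation as R
def snap(name,fn=None):
    c=robot.camera(name)
    if fn: cv2.imwrite('pics/'+fn,cv2.cvtColor(c['color'],cv2.COLOR_RGB2BGR))
    return c
E
python3 - <<'E'
from h import *
import pickle
for n in ['scene','top','wrist']:
    c=snap(n,n+'0.png'); pickle.dump(c,open(n+'0.pkl','wb'))
    print(n,c['vfov'],c['cx'],c['cy'],{k for k in c}); print(np.round(c['view'],4).tolist())
s=robot.read_state(); print(s); print(robot.grip_point_offset)
E
```

```text
scene 52.690455399282655 279.3012865720644 209.90120105177309 {'vfov', 'cy', 'color', 'cx', 'view'}
[[-0.1804, 0.9836, -0.0056, 0.0653], [-0.6502, -0.115, 0.751, 0.2784], [0.738, 0.1391, 0.6603, -1.3914], [0.0, 0.0, 0.0, 1.0]]
top 46.45583716226912 280.3062525479765 207.46252831609067 {'vfov', 'cy', 'color', 'cx', 'view'}
[[0.0256, -0.9997, -0.0038, 0.0209], [0.9935, 0.025, 0.1106, -0.5227], [-0.1105, -0.0066, 0.9939, -1.2543], [0.0, 0.0, 0.0, 1.0]]
wrist 65.70646984690485 280.24219108424245 210.84005483980891 {'vfov', 'cy', 'color', 'cx', 'view'}
[[0.3596, -0.9331, -0.0013, -0.6243], [0.8993, 0.3469, -0.2662, 0.0334], [0.2488, 0.0945, 0.9639, -0.3895], [0.0, 0.0, 0.0, 1.0]]
{'clock': 0.15, 'joint_pos': array([ 1.10140321,  0.43505929,  0.02499169,  1.573885  , -0.01158736,
        1.13399043, -0.07509456]), 'qd': array([ 4.58620411e-04, -2.08398200e-03,  1.62132885e-03, -2.89411817e-03,
       -9.79829700e-04,  4.92786259e-05,  2.74337616e-03]), 'joint_torque': array([ 1.64221336e-03, -6.68257785e+01,  9.86142643e-01, -3.14693141e+01,
       -6.04305323e-02,  3.92998382e-02,  1.27510548e-04]), 'tool_pos': array([ 0.22394439, -0.58308904,  0.22612891]), 'tcp_rot': array([-3.08780117e+00, -5.72609853e-01,  5.39060548e-04]), 'contact_force': array([-0.68704209, -0.16209794,  0.23887666]), 'wrist_torque': array([0.00215179, 0.00075322, 0.02206501]), 'width': 0.9981597404223366}
0.0188
```

View pics/scene0.png

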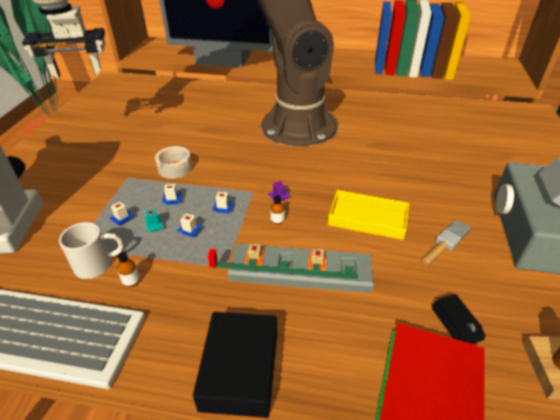

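View pics/top0.png

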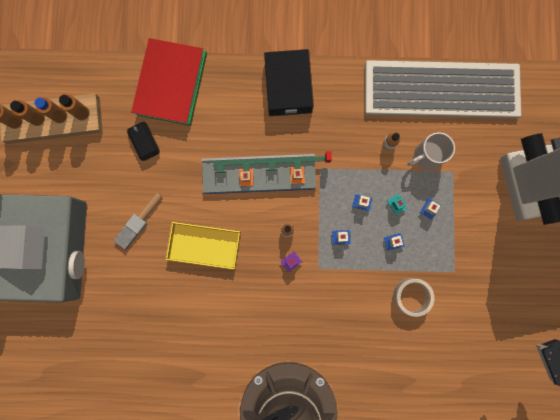

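View pics/wrist0.png

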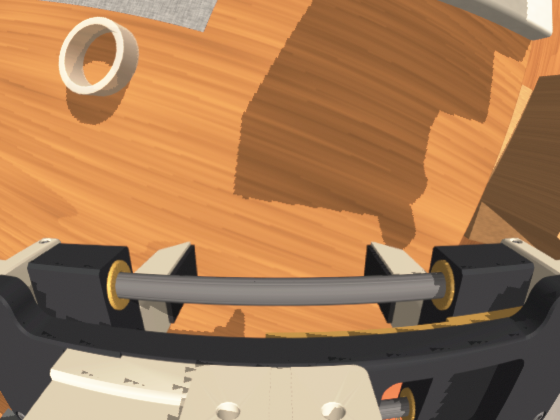

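```bash
python3 - <<'E'
import cv2
im=cv2.imread('pics/top0.png')
cv2.imwrite('pics/c1.png',cv2.resize(im[140:205,190:345],None,fx=5,fy=5,interpolation=cv2.INTER_CUBIC))
cv2.imwrite('pics/c2.png',cv2.resize(im[180:270,320:450],None,fx=6,fy=6,interpolation=cv2.INTER_CUBIC))
E
```

```text
(no output)
```

View pics/c1.png

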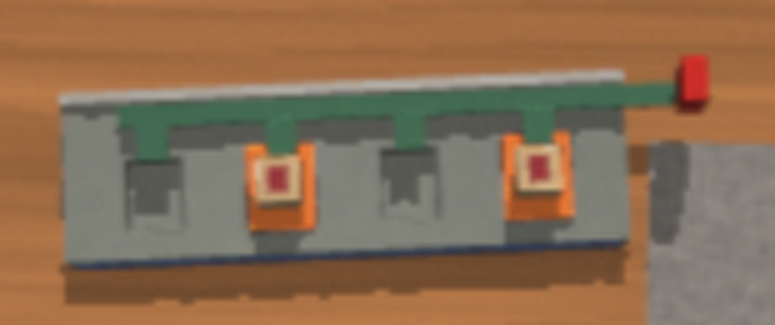

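View pics/c2.png

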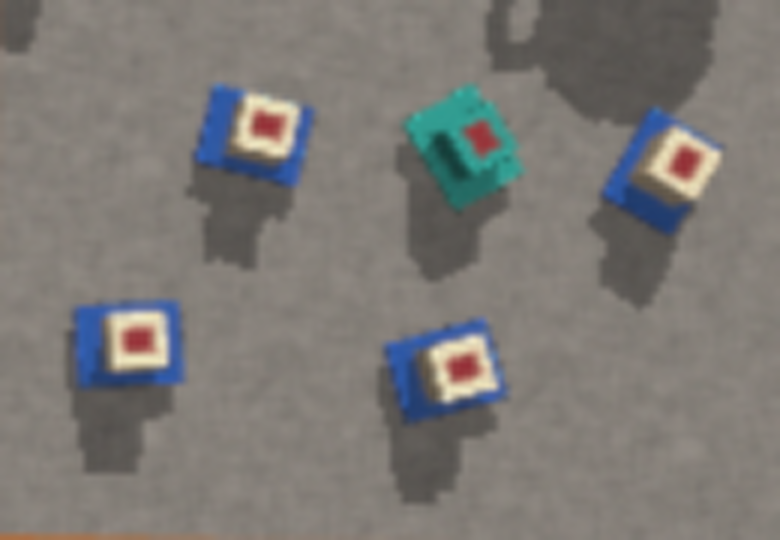

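```bash
cat >> h.py <<'E'
def f_of(c): return 210/np.tan(np.radians(c['vfov']/2))
def ray(c,uv,fish=False):
    uv=np.asarray(uv,float); d=(uv-[c['cx'],c['cy']])/f_of(c)
    V=np.array(c['view']); 
    if fish:
        r=np.linalg.norm(d); v=np.array([d[0]/r*np.sin(r),-d[1]/r*np.sin(r),-np.cos(r)]) if r>1e-9 else np.array([0,0,-1.])
    else: v=np.array([d[0],-d[1],-1.])
    return -V[:3,:3].T@V[:3,3], V[:3,:3].T@v
def onz(c,uv,z,fish=False):
    o,d=ray(c,uv,fish); return (o+d*(z-o[2])/d[2])
def proj(c,P,fish=False):
    V=np.array(c['view']); p=V[:3,:3]@np.asarray(P,float)+V[:3,3]; q=np.array([p[0],-p[1]]);z=-p[2]
    if fish:
        r=np.linalg.norm(q); q=q/r*np.arctan2(r,z)
    else: q=q/z
    return q*f_of(c)+[c['cx'],c['cy']]
def rel(dst,yaw=None):
    """shift/turn in tool axes from commanded~measured pose to TCP dst"""
E
python3 - <<'E'
from h import *; import pickle
c=pickle.load(open('top0.pkl','rb')); print(ray(c,[0,0])[0])
def quad(pts,sc,off,z):
    P=np.array([onz(c,np.array(p)/sc+off-0.5+0.5/sc,z)[:2] for p in pts]); 
    return P
for n,p in dict(A=[(213,87),(314,108),(296,187),(195,163)],D=[(75,308),(180,300),(184,383),(77,388)],C=[(385,345),(486,320),(507,397),(407,423)],B=[(656,107),(723,150),(668,235),(603,193)]).items():
    P=quad(p,6,[320,180],.017); s=[np.linalg.norm(P[i]-P[(i+1)%4])*1e3 for i in range(4)]
    e=(P[1]-P[0]+P[2]-P[3]); print(n,P.mean(0).round(4),np.round(s),'yaw edge01',np.degrees(np.arctan2(e[1],e[0])).round(1))
P=quad([(62,105),(623,80),(628,242),(66,264)],5,[190,140],.022);print('mag',P.round(4),P.mean(0))
P=quad([(682,57),(708,57),(708,100),(682,103)],5,[190,140],.0695);print('grip',P.round(4),P.mean(0))
for n,uv in dict(purple=(291,262),turq=(400,202),mug=(438,149),oil=(393,139),stain=(287,231),tape=(415,298)).items(): print(n,onz(c,uv,.05)[:2].round(3))
P=quad([(172,223),(240,229),(235,269),(167,262)],1,[0,0],.032);print('tray',P.round(3),P.mean(0))
E
```

```text
[0.38022399 0.02567673 1.30453406]
A [ 0.5426 -0.1818] [45. 36. 46. 35.] yaw edge01 -101.3
D [ 0.4492 -0.1275] [46. 36. 47. 35.] yaw edge01 -85.0
C [ 0.4411 -0.2663] [46. 35. 45. 35.] yaw edge01 -74.4
B [ 0.5316 -0.3615] [35. 45. 34. 45.] yaw edge01 -122.1
mag [[ 0.6433  0.2462]
 [ 0.6643 -0.0527]
 [ 0.577  -0.0569]
 [ 0.5578  0.2404]] [0.61056661 0.09426967]
grip [[ 0.6665 -0.0799]
 [ 0.6669 -0.0932]
 [ 0.6444 -0.0935]
 [ 0.6425 -0.0802]] [ 0.65506627 -0.08671819]
purple [0.381 0.003]
turq [ 0.542 -0.274]
mug [ 0.684 -0.374]
oil [ 0.707 -0.256]
stain [0.459 0.015]
tape [ 0.298 -0.312]
tray [[0.474 0.316]
 [0.463 0.138]
 [0.359 0.147]
 [0.372 0.324]] [0.4169394  0.23093082]
```

```bash
cat >> h.py <<'E'
def pose():
    s=robot.read_state(); return np.array(s['tool_pos']),R.from_rotvec(s['tcp_rot']),s
def go(x,y,z,yaw):
    """yaw: world direction (deg) of tool y, modulo 180"""
    p,r,s=pose(); M=r.as_matrix(); cur=np.degrees(np.arctan2(M[1,1],M[0,1]))
    best=None
    for k in (-540,-360,-180,0,180,360):
        t=yaw+k
        if best is None or abs(t-cur)<abs(best-cur): best=t
    go_exact(x,y,z,best)
def go_exact(x,y,z,yaw):
    p,r,s=pose(); a=np.radians(yaw); ty=np.array([np.cos(a),np.sin(a),0]); tz=np.array([0,0,-1.]); tx=np.cross(ty,tz)
    T=R.from_matrix(np.c_[tx,ty,tz]); sh=r.inv().apply(np.array([x,y,z])-p); rv=(r.inv()*T).as_rotvec()
    print('shift',sh.round(4).tolist(),'turn',rv.round(4).tolist(),'rows>=',max(np.linalg.norm(sh)/.05,np.degrees(np.linalg.norm(rv))/8.59).round(1),'q7',s['joint_pos'][6].round(2),'t',s['clock'])
E
python3 - <<'E'
from h import *; import pickle
c=pickle.load(open('wrist0.pkl','rb')); p,r,s=pose()
o=ray(c,[0,0])[0]; print('cam in tool',r.inv().apply(o-p), 'axis', r.inv().apply(-np.array(c['view'])[2,:3]))
go(.50,.06,.26,-86.2)
go_exact(.50,.06,.26,93.8)
E
```

```text
cam in tool [ 7.21798389e-02 -7.56779754e-05 -1.57365436e-01] axis [-2.66061514e-01  1.44257584e-04  9.63956042e-01]
shift [0.4883, -0.5014, -0.0333] turn [-0.0012, 0.0003, 0.3004] rows>= 14.0 q7 -0.08 t 0.15
shift [0.4883, -0.5014, -0.0333] turn [-0.0004, -0.0017, -2.8412] rows>= 19.0 q7 -0.08 t 0.15
```

```bash
python3 - <<'E'
from h import *
go(.60,.07,.16,-86.2)
E
```

```text
shift [0.5852, -0.4747, 0.0666] turn [-0.0012, 0.0003, 0.3004] rows>= 15.1 q7 -0.08 t 0.15
```

```bash
python3 -m inch '[[[0.585,-0.475,0.0],[0,0,0.3],1],[[0.585,-0.475,0.0],[0,0,0.3],1],[[0.585,-0.475,0.0],[0,0,0.3],1],[[0.585,-0.475,0.0],[0,0,0.3],1],[[0.585,-0.475,0.0],[0,0,0.3],1],[[0.585,-0.475,0.0],[0,0,0.3],1],[[0.585,-0.475,0.0],[0,0,0.3],1],[[0.585,-0.475,0.0],[0,0,0.3],1],[[0.585,-0.475,0.0],[0,0,0.3],1],[[0.585,-0.475,0.0],[0,0,0.3],1],[[0.585,-0.475,0.0],[0,0,0.3],1],[[0.585,-0.475,0.0],[0,0,0.3],1],[[0.585,-0.475,0.0],[0,0,0.3],1],[[0.585,-0.475,0.066],[0,0,0.3],1],[[0.585,-0.475,0.066],[0,0,0.3],1],[[0.585,-0.475,0.066],[0,0,0.3],1],[[0.585,-0.475,0.066],[0,0,0.3],1],[[0.585,-0.475,0.066],[0,0,0.3],1],[[0.585,-0.475,0.066],[0,0,0.3],1]]'
python3 - <<'E'
from h import *; import pickle
c=snap('wrist','w1.png'); pickle.dump(c,open('w1.pkl','wb'))
go(.60,.07,.16,-86.2)
E
```

```text
clock: 2.05
tool_pos: [0.6, 0.0682, 0.1614]
tcp_rot: [3.139, 0.102, 0.001]
contact_force: [0.7, 0.1, 0.1]
width: 0.999
shift [0.0001, -0.0019, 0.0015] turn [0.0007, -0.001, -0.0017] rows>= 0.0 q7 -1.82 t 2.1
```

View pics/w1.png

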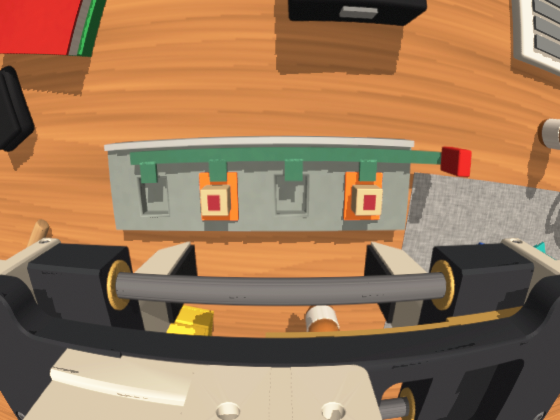

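```bash
python3 - <<'E'
import cv2
im=cv2.imread('pics/w1.png')
cv2.imwrite('pics/c3.png',cv2.resize(im[125:245,95:290],None,fx=4,fy=4,interpolation=cv2.INTER_CUBIC))
cv2.imwrite('pics/c4.png',cv2.resize(im[125:245,285:480],None,fx=4,fy=4,interpolation=cv2.INTER_CUBIC))
E
```

```text
(no output)
```

View pics/c3.png

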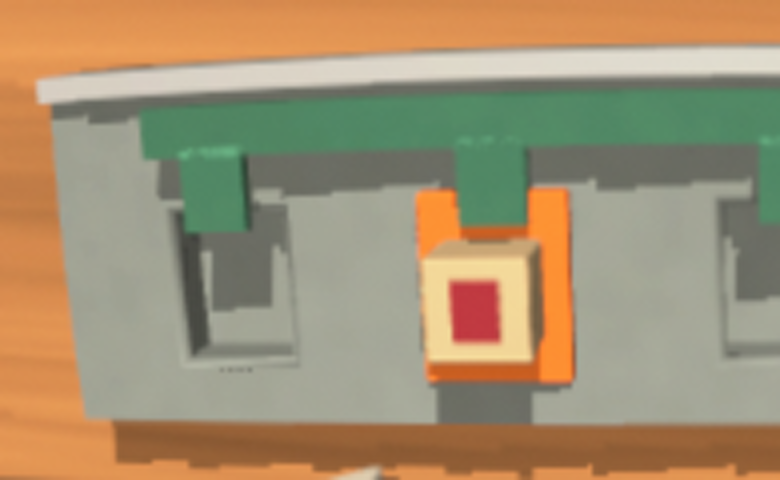

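View pics/c4.png

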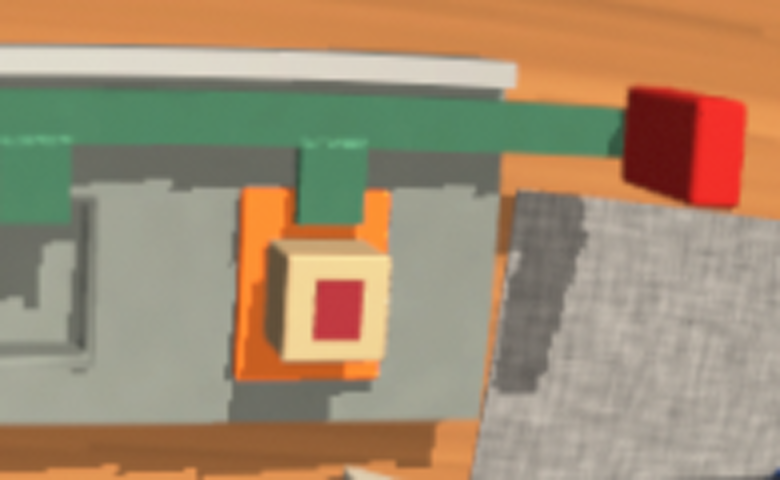

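```bash
python3 - <<'E'
from h import *; import pickle
from scipy.optimize import least_squares
c=pickle.load(open('w1.pkl','rb'))
L=[];
def a(cr,u,v,X,Y,Z): L.append(((95 if cr==3 else 285)+u/4-.375,125+v/4-.375,X,Y,Z))
a(3,88,418,-45,150,22);a(4,478,420,-45,-150,22)
a(4,697,97,42,-175,69.5);a(4,745,104,42,-189,69.5);a(4,738,206,18,-189,69.5);a(4,691,204,18,-175,69.5)
a(4,298,222,6,-94,33.5);a(4,362,222,6,-110,33.5);a(3,187,232,6,110,33.5);a(3,250,230,6,94,33.5);a(3,459,226,6,42,33.5);a(3,525,226,6,26,33.5)
n0=len(L)
for p,q in [((424,258),(2,46)),((530,254),(2,22)),((533,362),(-22,22)),((428,362),(-22,46))]: a(3,*p,*q,49)
for p,q in [((285,252),(2,-90)),((390,256),(2,-114)),((385,360),(-22,-114)),((283,360),(-22,-90))]: a(4,*p,*q,49)
A=np.array(L)
def W(p,X): 
    cs,sn=np.cos(p[2]),np.sin(p[2]); X=np.asarray(X)/1e3
    return np.array([p[0]+cs*X[0]-sn*X[1],p[1]+sn*X[0]+cs*X[1],X[2]])
def res(p,S): return np.concatenate([proj(c,W(p,l[2:]),True)-l[:2] for l in S])
for S in (A[:n0],A):
    r=least_squares(res,[.611,.0945,.066],args=(S,)); print(r.x.round(4)); print(r.fun.reshape(-1,2).round(1).tolist())
p=r.x
print('sockets',[W(p,(-10,y,22)).round(4)[:2].tolist() for y in(-102,-34,34,102)],'grip',W(p,(30,-182,69)).round(4),'released',W(p,(30,-216,69)).round(4))
np.save('mag.npy',p)
E
```

```text
[0.614  0.0919 0.0694]
[[-0.1, 0.2], [1.6, -0.6], [0.4, -0.3], [1.5, -1.0], [0.9, 0.7], [-0.3, 0.7], [-0.4, 0.5], [0.3, 0.7], [-1.1, 0.0], [-1.7, 0.1], [-0.8, -0.1], [0.0, -0.4]]
[0.6141 0.0925 0.069 ]
[[-0.5, 0.1], [1.2, -0.6], [-0.0, -0.4], [1.0, -1.1], [0.5, 0.7], [-0.7, 0.6], [-1.0, 0.4], [-0.2, 0.6], [-1.6, -0.1], [-2.2, -0.0], [-1.3, -0.2], [-0.5, -0.5], [-0.6, -0.4], [0.0, 0.2], [0.5, 0.3], [0.1, 0.3], [1.8, 0.6], [1.7, -0.2], [1.0, 0.2], [0.8, 0.3]]
sockets [[0.6111, -0.01], [0.6064, 0.0578], [0.6017, 0.1257], [0.5971, 0.1935]] grip [ 0.6566 -0.087   0.069 ] released [ 0.6589 -0.121   0.069 ]
```

```bash
python3 - <<'E'
from h import *
go(.656,-.087,.044,-86.0)
E
```

```text
shift [0.0457, 0.1583, 0.1177] turn [0.0007, -0.001, -0.0052] rows>= 4.0 q7 -1.82 t 2.1
```

```bash
python3 -m inch '[[[0.0457,0.158,0.0],[0,0,-0.005],-0.3],[[0.0457,0.158,0.0],[0,0,-0.005],-0.3],[[0.0457,0.158,0.0],[0,0,-0.005],-0.3],[[0.0457,0.158,0.0],[0,0,-0.005],-0.3],[[0.0457,0.158,0.06],[0,0,-0.005],-0.3],[[0.0457,0.158,0.09],[0,0,-0.005],-0.3],[[0.0457,0.158,0.118],[0,0,-0.005],-0.3],[[0.0457,0.158,0.118],[0,0,-0.005],-0.3],[[0.0457,0.158,0.118],[0,0,-0.005],-1],[[0.0457,0.158,0.118],[0,0,-0.005],-1],[[0.0457,0.158,0.118],[0,0,-0.005],-1],[[0.0457,0.158,0.118],[0,0,-0.005],-1],[[0.0457,0.158,0.118],[0,0,-0.005],-1]]' 20
python3 - <<'E'
from h import *
snap('wrist','w2.png'); snap('top','t2.png'); print(robot.read_state()['width'])
E
```

```text
clock: 3.4
tool_pos: [0.6577, -0.0864, 0.0452]
tcp_rot: [3.138, 0.111, 0.006]
contact_force: [0.5, -4.6, 7.4]
width: 0.152
0.1514591514018276
```

View pics/w2.png

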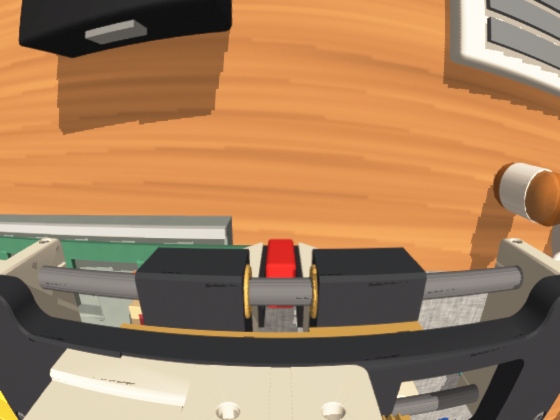

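```bash
python3 -m inch '[[[0,0.004,0],[0,0,0],-1],[[0,0.008,0],[0,0,0],-1],[[0,0.012,0],[0,0,0],-1],[[0,0.016,0],[0,0,0],-1],[[0,0.020,0],[0,0,0],-1],[[0,0.024,0],[0,0,0],-1],[[0,0.028,0],[0,0,0],-1],[[0,0.031,0],[0,0,0],-1],[[0,0.033,0],[0,0,0],-1],[[0,0.035,0],[0,0,0],-1],[[0,0.0355,0],[0,0,0],-1],[[0,0.0355,0],[0,0,0],-1],[[0,0.0355,0],[0,0,0],-1],[[0,0.0355,0],[0,0,0],-1]]'
```

```text
clock: 4.9
tool_pos: [0.66, -0.1196, 0.0451]
tcp_rot: [-3.139, -0.113, -0.005]
contact_force: [-1.0, 0.4, 9.7]
width: 0.152
```

```bash
python3 -m inch '[[[0,0.001,0],[0,0,0],-1],[[0,0.002,0],[0,0,0],-1],[[0,0.003,0],[0,0,0],-1],[[0,0.003,0],[0,0,0],-1],[[0,0.003,0],[0,0,0],-1]]'
```

```text
clock: 5.4
tool_pos: [0.66, -0.1204, 0.0451]
tcp_rot: [-3.137, -0.115, -0.005]
contact_force: [-3.2, 5.8, 10.0]
width: 0.152
```

```bash
python3 -m inch '[[[0,-0.003,0],[0,0,0],-0.4],[[0,-0.003,0],[0,0,0],-0.4],[[0,-0.003,-0.03],[0,0,0],-0.4],[[0,-0.003,-0.08],[0,0,0],-0.4],[[0,-0.003,-0.115],[0,0,-0.15],-0.4],[[-0.06,-0.18,-0.115],[0,0,-1.5],-0.4],[[-0.06,-0.18,-0.115],[0,0,-1.5],-0.4],[[-0.06,-0.18,-0.115],[0,0,-1.5],-0.4],[[-0.06,-0.18,-0.115],[0,0,-1.5],-0.4],[[-0.06,-0.18,-0.115],[0,0,-1.5],-0.4],[[-0.06,-0.18,-0.115],[0,0,-1.5],-0.4],[[-0.06,-0.18,-0.115],[0,0,-1.5],-0.4],[[-0.06,-0.18,-0.115],[0,0,-1.5],-0.4],[[-0.06,-0.18,-0.115],[0,0,-1.5],-0.4],[[-0.06,-0.18,-0.115],[0,0,-1.5],-0.4]]'
python3 - <<'E'
from h import *
snap('top','t3.png');go_exact(.65,.06,.17,94)
E
```

```text
clock: 6.9
tool_pos: [0.5861, 0.0514, 0.1577]
tcp_rot: [2.218, 2.224, -0.0]
contact_force: [-0.2, 0.2, -0.9]
width: 0.299
shift [0.0086, 0.0639, -0.0123] turn [0.0001, -0.0001, -1.6434] rows>= 11.0 q7 -0.48 t 6.95
```

```bash
python3 -m inch '[[[0.009,0.064,-0.012],[0,0,-1.643],-0.4],[[0.009,0.064,-0.012],[0,0,-1.643],-0.4],[[0.009,0.064,-0.012],[0,0,-1.643],-0.4],[[0.009,0.064,-0.012],[0,0,-1.643],-0.4],[[0.009,0.064,-0.012],[0,0,-1.643],-0.4],[[0.009,0.064,-0.012],[0,0,-1.643],-0.4],[[0.009,0.064,-0.012],[0,0,-1.643],-0.4],[[0.009,0.064,-0.012],[0,0,-1.643],-0.4],[[0.009,0.064,-0.012],[0,0,-1.643],-0.4],[[0.009,0.064,-0.012],[0,0,-1.643],-0.4],[[0.009,0.064,-0.012],[0,0,-1.643],-0.4],[[0.009,0.064,-0.012],[0,0,-1.643],-0.4],[[0.009,0.064,-0.012],[0,0,-1.643],-0.4],[[0.009,0.064,-0.012],[0,0,-1.643],-0.4]]'
python3 - <<'E'
from h import *;import pickle
c=snap('wrist','w4.png');pickle.dump(c,open('w4.pkl','wb'))
im=cv2.imread('pics/w4.png')
E
```

```text
clock: 8.35
tool_pos: [0.6501, 0.061, 0.1698]
tcp_rot: [-0.107, 3.14, -0.0]
contact_force: [-0.9, -0.3, -0.5]
width: 0.299
```

View pics/w4.png

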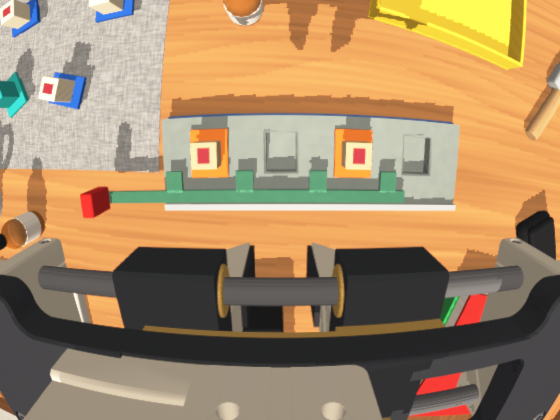

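View pics/t3.png

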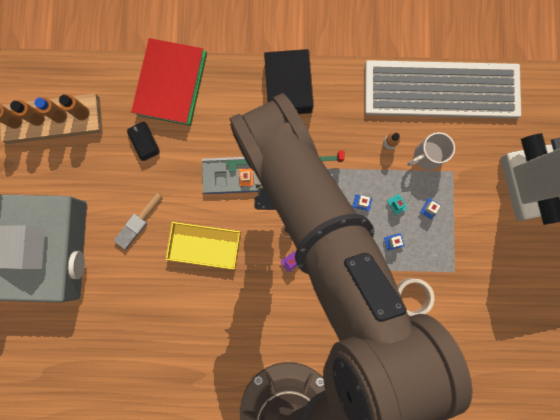

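Slide is out (teeth between sockets; red grip at wrist px (95,202)). Fit the magazine from this flipped view.

```bash
python3 - <<'E'
import cv2
im=cv2.imread('pics/w4.png')
cv2.imwrite('pics/c5.png',cv2.resize(im[105:225,75:270],None,fx=4,fy=4,interpolation=cv2.INTER_CUBIC))
cv2.imwrite('pics/c6.png',cv2.resize(im[105:225,275:470],None,fx=4,fy=4,interpolation=cv2.INTER_CUBIC))
E
```

```text
(no output)
```

View pics/c5.png

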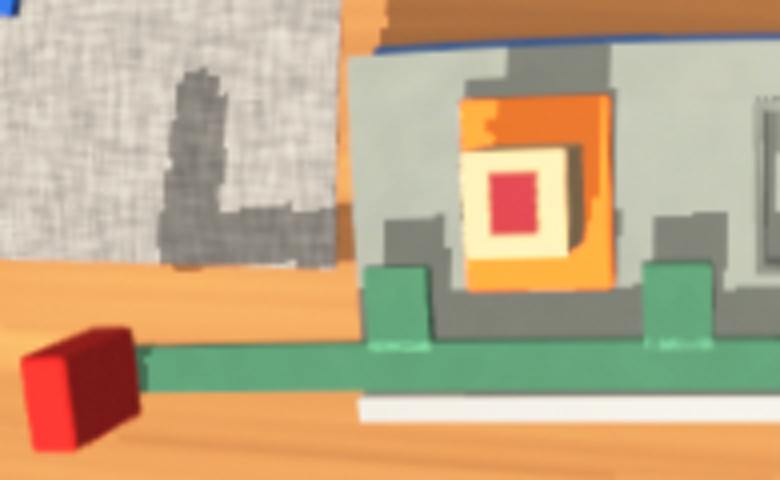

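View pics/c6.png

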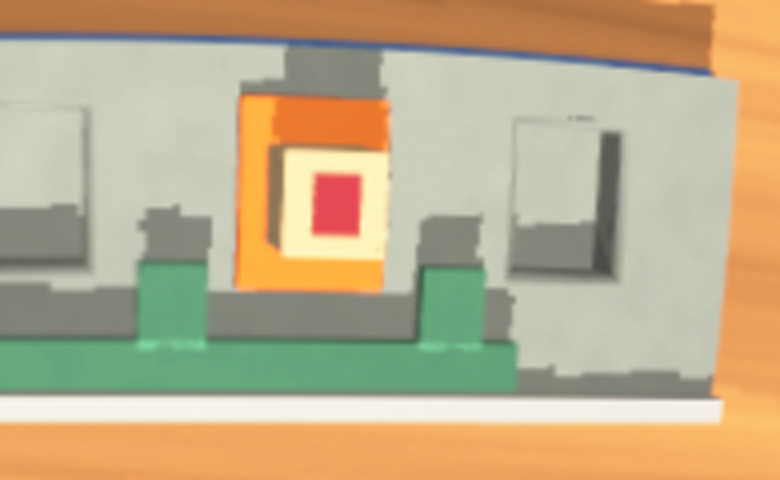

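```bash
python3 - <<'E'
from h import *; import pickle
from scipy.optimize import least_squares
c1=pickle.load(open('w1.pkl','rb'));c2=pickle.load(open('w4.pkl','rb'))
L=[]
def a(cr,u,v,X,Y,Z):
    o={3:(95,125),4:(285,125),5:(75,105),6:(275,105)}[cr]
    L.append((cr,o[0]+u/4-.375,o[1]+v/4-.375,X,Y,Z))
a(3,88,418,-45,150,22);a(4,478,420,-45,-150,22)
a(4,697,97,42,-175,69.5);a(4,745,104,42,-189,69.5);a(4,738,206,18,-189,69.5);a(4,691,204,18,-175,69.5)
a(4,298,222,6,-94,33.5);a(4,362,222,6,-110,33.5);a(3,187,232,6,110,33.5);a(3,250,230,6,94,33.5);a(3,459,226,6,42,33.5);a(3,525,226,6,26,33.5)
a(5,349,57,-45,-150,22);a(6,738,82,-45,150,22)
for p,q in [((365,266),-144),((428,267),-128),((643,263),-76),((712,263),-60)]: a(5,*p,6,q,33.5)
for p,q in [((139,262),-8),((207,263),8),((421,267),60),((484,268),76)]: a(6,*p,6,q,33.5)
for p,q in [((22,360),(18,-223)),((68,355),(18,-209)),((78,450),(42,-209)),((35,451),(42,-223))]: a(5,*p,*q,69.5)
a(6,565,201,-10,102,22)
A=L
def W(p,X):
    cs,sn=np.cos(p[2]),np.sin(p[2]); X=np.asarray(X)/1e3
    return np.array([p[0]+cs*X[0]-sn*X[1],p[1]+sn*X[0]+cs*X[1],X[2]])
def res(p,full=True):
    out=[]
    for l in A:
        c=dict(c1 if l[0]<5 else c2); V=np.array(c['view']); V[:3,3]+=p[3:6]; 
        if len(p)>6: V[:3,:]=R.from_rotvec(p[6:9]).as_matrix()@V[:3,:]
        c['view']=V
        out.append(proj(c,W(p,l[3:]),True)-l[1:3])
    out=np.concatenate(out)
    return np.concatenate([out,np.array(p[3:6])/.002*.5,np.array(p[6:9])/.006*.5]) if full else out
for x0 in ([.611,.0945,.066]+[0]*3,[.611,.0945,.066]+[0]*6):
    r=least_squares(res,x0); print(r.x.round(4),np.sqrt(np.mean(r.fun**2)).round(2))
print(res(r.x,False).reshape(-1,2).round(1).tolist())
p=r.x[:3]; np.save('mag.npy',p); np.save('cam.npy',r.x[3:])
print('sockets',[W(p,(-10,y,22)).round(4)[:2].tolist() for y in(-102,-34,34,102)],'grip',W(p,(30,-182,69)).round(4),'released',W(p,(30,-216,69)).round(4))
E
```

```text
[ 6.137e-01  9.260e-02  6.890e-02  9.000e-04  5.000e-04 -2.000e-03] 0.51
[ 6.137e-01  9.260e-02  6.870e-02  7.000e-04  8.000e-04 -1.900e-03
 -1.100e-03 -7.000e-04  1.000e-04] 0.5
[[1.0, -0.2], [1.1, -0.8], [-0.5, -0.1], [0.5, -0.8], [-0.0, 0.7], [-1.2, 0.7], [-0.7, 0.5], [-0.1, 0.7], [0.0, -0.1], [-0.6, -0.1], [-0.0, -0.2], [0.7, -0.5], [0.0, -0.0], [-0.5, -0.7], [0.0, 0.6], [-0.1, -0.1], [0.0, -0.1], [0.0, -0.2], [-0.2, 0.1], [0.1, 0.0], [0.4, 0.1], [0.2, 0.3], [-0.6, -1.2], [-0.4, -0.3], [0.4, 0.9], [-0.4, 0.6], [0.7, 0.3]]
sockets [[0.6107, -0.0099], [0.6061, 0.058], [0.6014, 0.1258], [0.5967, 0.1936]] grip [ 0.6561 -0.0869  0.069 ] released [ 0.6585 -0.1209  0.069 ]
```

```bash
python3 - <<'E'
from h import *
go(.6107,-.0099,.031,93.94)
E
```

```text
shift [0.0442, -0.068, 0.1388] turn [-0.0004, 0.0001, 0.0007] rows>= 3.2 q7 0.97 t 8.4
```

```bash
python3 -m inch '[[[0.0442,-0.068,0.0],[0,0,0],-0.1],[[0.0442,-0.068,0.0],[0,0,0],-0.1],[[0.0442,-0.068,0.04],[0,0,0],-0.1],[[0.0442,-0.068,0.08],[0,0,0],-0.1],[[0.0442,-0.068,0.11],[0,0,0],-0.1],[[0.0442,-0.068,0.13],[0,0,0],-0.1],[[0.0442,-0.068,0.139],[0,0,0],-0.1],[[0.0442,-0.068,0.139],[0,0,0],-0.1],[[0.0442,-0.068,0.139],[0,0,0],-1],[[0.0442,-0.068,0.139],[0,0,0],-1],[[0.0442,-0.068,0.139],[0,0,0],-1],[[0.0442,-0.068,0.139],[0,0,0],-1],[[0.0442,-0.068,0.139],[0,0,0],-1]]' 25
```

```text
clock: 9.7
tool_pos: [0.6117, -0.0098, 0.0319]
tcp_rot: [-0.114, 3.138, -0.0]
contact_force: [-1.5, 0.0, 6.1]
width: 0.259
```

```bash
python3 -m inch '[[[0,0,-0.01],[0,0,0],-1],[[0,0,-0.025],[0,0,0],-1],[[0,0,-0.06],[0,0,0],-1],[[0,0,-0.09],[0,0,0],-1],[[0,0,-0.09],[0,0,0],-1]]'
python3 - <<'E'
from h import *
go(.418,.189,.028,90)
E
```

```text
clock: 10.2
tool_pos: [0.6133, -0.0088, 0.1262]
tcp_rot: [-0.115, 3.132, 0.001]
contact_force: [0.4, -0.3, -1.8]
width: 0.261
shift [0.181, 0.2115, 0.097] turn [0.0007, 0.007, 0.0733] rows>= 5.9 q7 1.02 t 10.2
```

```bash
python3 -m inch '[[[0.181,0.2115,0],[0,0,0.073],-1],[[0.181,0.2115,0],[0,0,0.073],-1],[[0.181,0.2115,0],[0,0,0.073],-1],[[0.181,0.2115,0],[0,0,0.073],-1],[[0.181,0.2115,0],[0,0,0.073],-1],[[0.181,0.2115,0],[0,0,0.073],-1],[[0.181,0.2115,0.01],[0,0,0.073],-1],[[0.181,0.2115,0.05],[0,0,0.073],-1],[[0.181,0.2115,0.085],[0,0,0.073],-1],[[0.181,0.2115,0.098],[0,0,0.073],-1],[[0.181,0.2115,0.098],[0,0,0.073],-1],[[0.181,0.2115,0.098],[0,0,0.073],-0.1],[[0.181,0.2115,0.098],[0,0,0.073],-0.1],[[0.181,0.2115,0.098],[0,0,0.073],-0.1],[[0.181,0.2115,0.05],[0,0,0.073],-0.1],[[0.181,0.2115,0],[0,0,0.073],-0.1],[[0.181,0.2115,-0.03],[0,0,0.073],-0.1]]'
python3 - <<'E'
from h import *
snap('wrist','w5.png')
go(.6014,.1258,.031,93.94)
E
```

```text
clock: 11.9
tool_pos: [0.4154, 0.1885, 0.1537]
tcp_rot: [-0.001, 3.14, 0.002]
contact_force: [0.8, 0.3, -0.0]
width: 0.449
shift [-0.1836, -0.0645, 0.1269] turn [0.0026, 0.0063, -0.068] rows>= 4.6 q7 0.53 t 11.95
```

View pics/w5.png

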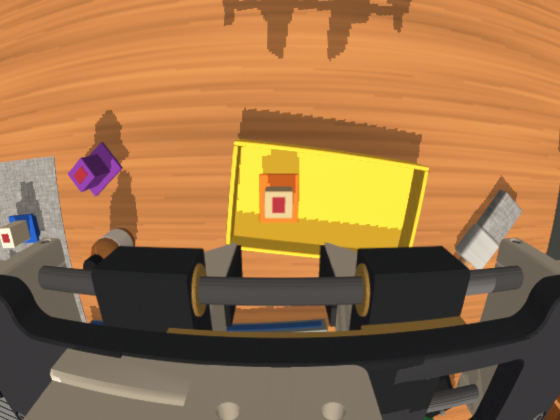

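```bash
python3 -m inch '[[[-0.1836,-0.0645,0],[0,0.006,-0.068],-0.1],[[-0.1836,-0.0645,0],[0,0.006,-0.068],-0.1],[[-0.1836,-0.0645,0],[0,0.006,-0.068],-0.1],[[-0.1836,-0.0645,0],[0,0.006,-0.068],-0.1],[[-0.1836,-0.0645,0.02],[0,0.006,-0.068],-0.1],[[-0.1836,-0.0645,0.06],[0,0.006,-0.068],-0.1],[[-0.1836,-0.0645,0.095],[0,0.006,-0.068],-0.1],[[-0.1836,-0.0645,0.117],[0,0.006,-0.068],-0.1],[[-0.1836,-0.0645,0.127],[0,0.006,-0.068],-0.1],[[-0.1836,-0.0645,0.127],[0,0.006,-0.068],-0.1],[[-0.1836,-0.0645,0.127],[0,0.006,-0.068],-1],[[-0.1836,-0.0645,0.127],[0,0.006,-0.068],-1],[[-0.1836,-0.0645,0.127],[0,0.006,-0.068],-1],[[-0.1836,-0.0645,0.127],[0,0.006,-0.068],-1],[[-0.1836,-0.0645,0.127],[0,0.006,-0.068],-1]]' 25
```

```text
clock: 13.45
tool_pos: [0.5986, 0.1245, 0.0242]
tcp_rot: [0.108, -3.134, -0.003]
contact_force: [-0.8, 6.1, -0.7]
width: 0.382
```

```bash
python3 -m inch '[[[0,0,0],[0,0,0],-0.1],[[0,0,0],[0,0,0],-0.1],[[0,0,-0.005],[0,0,0],-0.1],[[0,0,-0.005],[0,0,0],-0.1],[[0,0,-0.005],[0,0,0],-0.1]]'
python3 - <<'E'
from h import *
go(.6014,.1258,.032,93.94)
E
```

```text
clock: 13.95
tool_pos: [0.5988, 0.1229, 0.029]
tcp_rot: [0.106, -3.134, 0.001]
contact_force: [0.5, -0.4, 0.1]
width: 0.452
shift [-0.0027, 0.0027, -0.003] turn [-0.0002, -0.0055, -0.0011] rows>= 0.1 q7 0.72 t 13.95
```

```bash
python3 -m inch '[[[-0.0027,0.0027,-0.003],[0,-0.0055,0],-0.1],[[-0.0027,0.0027,-0.003],[0,-0.0055,0],-0.1],[[-0.0027,0.0027,-0.003],[0,-0.0055,0],-0.1],[[-0.0027,0.0027,-0.003],[0,-0.0055,0],-1],[[-0.0027,0.0027,-0.003],[0,-0.0055,0],-1],[[-0.0027,0.0027,-0.003],[0,-0.0055,0],-1],[[-0.0027,0.0027,-0.003],[0,-0.0055,0],-1],[[-0.0027,0.0027,-0.003],[0,-0.0055,0],-1]]'
```

```text
clock: 14.75
tool_pos: [0.6011, 0.1259, 0.0316]
tcp_rot: [0.107, -3.139, 0.0]
contact_force: [0.1, -0.3, -0.2]
width: 0.26
```

Good grip. Lift and go to the tray's second spot.

```bash
python3 - <<'E'
from h import *
go(.422,.269,.028,90)
E
python3 -m inch '[[[0,0,-0.01],[0,0,0],-1],[[0,0,-0.03],[0,0,0],-1],[[0,0,-0.07],[0,0,0],-1],[[0,0,-0.09],[0,0,0],-1],[[0,0,-0.09],[0,0,0],-1]]'
```

```text
shift [0.1689, 0.1549, 0.0037] turn [-0.0, -0.0007, 0.068] rows>= 4.6 q7 0.72 t 14.75
clock: 15.25
tool_pos: [0.6028, 0.1274, 0.1257]
tcp_rot: [-0.107, 3.135, 0.003]
contact_force: [0.4, 0.1, -0.7]
width: 0.261
```

```bash
python3 -m inch '[[[0.169,0.155,0],[0,0,0.068],-1],[[0.169,0.155,0],[0,0,0.068],-1],[[0.169,0.155,0],[0,0,0.068],-1],[[0.169,0.155,0],[0,0,0.068],-1],[[0.169,0.155,0],[0,0,0.068],-1],[[0.169,0.155,0.01],[0,0,0.068],-1],[[0.169,0.155,0.05],[0,0,0.068],-1],[[0.169,0.155,0.08],[0,0,0.068],-1],[[0.169,0.155,0.093],[0,0,0.068],-1],[[0.169,0.155,0.093],[0,0,0.068],-1],[[0.169,0.155,0.093],[0,0,0.068],-0.1],[[0.169,0.155,0.093],[0,0,0.068],-0.1],[[0.169,0.155,0.093],[0,0,0.068],-0.1],[[0.169,0.155,0.05],[0,0,0.068],-0.1],[[0.169,0.155,0.0],[0,0,0.068],-0.1],[[0.169,0.155,-0.05],[0,0,0.068],-0.1],[[0.169,0.155,-0.05],[0,0,0.068],-0.1],[[0.169,0.155,-0.05],[0,0,0.068],-0.1]]'
python3 - <<'E'
from h import *
snap('wrist','w6.png')
go(.50,-.22,.22,5)
E
```

```text
clock: 17.05
tool_pos: [0.4229, 0.2695, 0.1734]
tcp_rot: [0.001, 3.139, 0.002]
contact_force: [0.7, -0.5, -0.2]
width: 0.45
shift [-0.078, -0.4887, -0.0477] turn [0.0004, 0.0008, 1.483] rows>= 9.9 q7 0.4 t 17.1
```

View pics/w6.png

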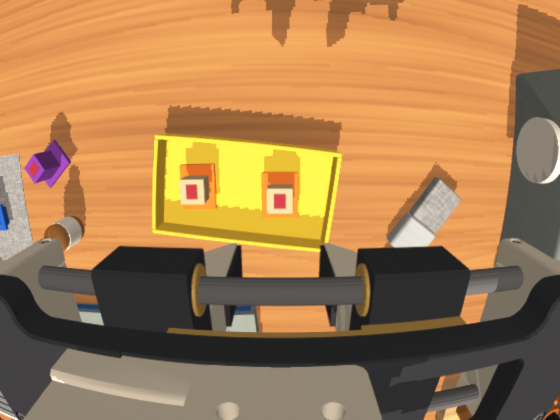

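```bash
python3 - <<'E'
from h import *
go(.53,-.27,.22,58)
E
```

```text
shift [-0.108, -0.5387, -0.0477] turn [0.0, 0.0008, 0.558] rows>= 11.0 q7 0.4 t 17.1
```

```bash
python3 -m inch '[[[-0.108,-0.539,-0.048],[0,0.001,0.558],-0.1],[[-0.108,-0.539,-0.048],[0,0.001,0.558],-0.1],[[-0.108,-0.539,-0.048],[0,0.001,0.558],-0.1],[[-0.108,-0.539,-0.048],[0,0.001,0.558],-0.1],[[-0.108,-0.539,-0.048],[0,0.001,0.558],-0.1],[[-0.108,-0.539,-0.048],[0,0.001,0.558],-0.1],[[-0.108,-0.539,-0.048],[0,0.001,0.558],-0.1],[[-0.108,-0.539,-0.048],[0,0.001,0.558],-0.1],[[-0.108,-0.539,-0.048],[0,0.001,0.558],-0.1],[[-0.108,-0.539,-0.048],[0,0.001,0.558],-0.1],[[-0.108,-0.539,-0.048],[0,0.001,0.558],-0.1],[[-0.108,-0.539,-0.048],[0,0.001,0.558],-0.1],[[-0.108,-0.539,-0.048],[0,0.001,0.558],-0.1],[[-0.108,-0.539,-0.048],[0,0.001,0.558],-0.1]]'
python3 - <<'E'
from h import *;import pickle
c=snap('wrist','w7.png');pickle.dump(c,open('w7.pkl','wb'))
snap('top','t7.png')
E
```

```text
clock: 18.5
tool_pos: [0.5296, -0.2682, 0.2187]
tcp_rot: [-0.861, -3.018, -0.001]
contact_force: [-0.7, 0.9, -0.4]
width: 0.451
```

View pics/w7.png

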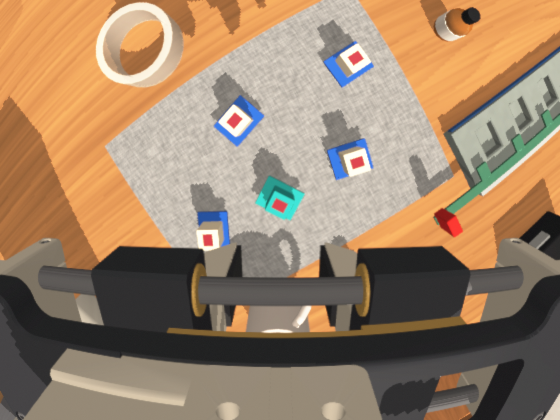

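```bash
python3 - <<'E'
import cv2,numpy as np
im=cv2.imread('pics/w7.png')
T=[cv2.resize(im[y-35:y+35,x-35:x+35],(400,400)[:2],interpolation=cv2.INTER_CUBIC)[:, :] for x,y in [(350,64),(239,121),(351,160),(213,225)]]
T=[cv2.resize(t,(300,300)) for t in T]
T=[cv2.resize(im[y-35:y+35,x-35:x+35],(300,300),interpolation=cv2.INTER_CUBIC) for x,y in [(350,64),(239,121),(351,160),(213,225)]]
cv2.imwrite('pics/c7.png',np.vstack([np.hstack(T[:2]),np.hstack(T[2:])]))
E
```

```text
(no output)
```

View pics/c7.png

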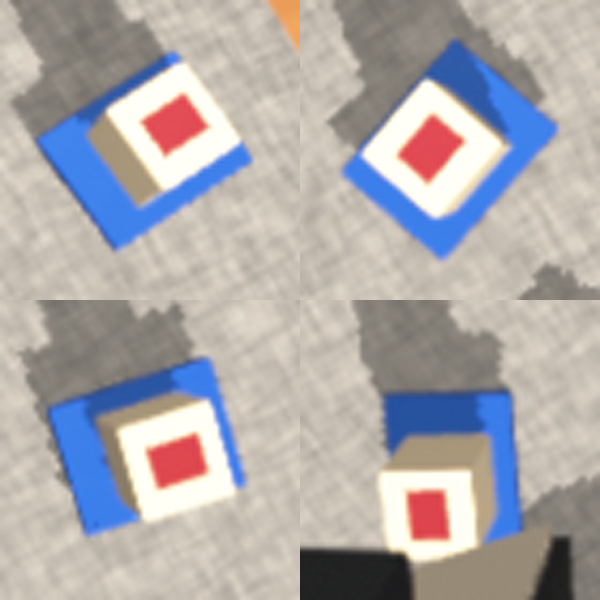

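```bash
cat >> h.py <<'E'
from scipy.optimize import least_squares
def corr(c):
    p=np.load('cam.npy'); c=dict(c); V=np.array(c['view']); V[:3,3]+=p[:3]; V[:3,:]=R.from_rotvec(p[3:6]).as_matrix()@V[:3,:]; c['view']=V; return c
def fitblock(c,pts,x0,z0=0.):
    """pts: (u,v,X,Y,Z mm in block)"""
    def res(p):
        o=[]
        for u,v,X,Y,Z in pts:
            cs,sn=np.cos(p[2]),np.sin(p[2])
            o.append(proj(c,[p[0]+(cs*X-sn*Y)/1e3,p[1]+(sn*X+cs*Y)/1e3,z0+Z/1e3],True)-[u,v])
        return np.concatenate(o)
    r=least_squares(res,x0); return r.x,np.abs(r.fun).max()
E
python3 - <<'E'
from h import *; import pickle
c=corr(pickle.load(open('w7.pkl','rb')))
B={'D':((315,29),[(38,137),(176,53),(252,160),(117,250)],[(107,110),(184,61),(242,143),(163,191)],(.452,-.129),-85),
'C':((204,86),[(155,40),(258,128),(143,260),(42,172)],[(128,80),(210,147),(137,220),(62,155)],(.444,-.268),-74),
'A':((316,125),[(50,108),(210,57),(243,187),(87,235)],[(118,132),(206,100),(236,193),(145,222)],(.5456,-.183),-101),
'B':((178,190),[(84,95),(210,92),None,None],[(78,172),(172,170),None,None],(.534,-.363),-32)}
s=300/70
for k,(o,F,Wx,xy,yw) in B.items():
    im=[(np.array(p)+.5)/s-.5+o if p else None for p in F+Wx]
    best=None
    cor=[(23,18),(-23,18),(-23,-18),(23,-18)]; wc=[(12,12),(-12,12),(-12,-12),(12,-12)]
    for d in (1,-1):
      for sh in range(4):
        pts=[]
        for i in range(4):
            j=(sh+d*i)%4
            if im[i] is not None: pts.append((*im[i],*cor[j],17))
            if im[4+i] is not None: pts.append((*im[4+i],*wc[j],49))
        if k=='B': pts.append((178+128.5/s-.5,190+215.5/s-.5,0,0,49))
        r=fitblock(c,pts,[*xy,np.radians(yw)])
        if best is None or r[1]<best[1]: best=r
    print(k,best[0][:2].round(4),np.degrees(best[0][2]).round(1),'maxres',best[1].round(2))
E
```

```text
D [ 0.4491 -0.1289] 93.6 maxres 0.66
C [ 0.4413 -0.2678] -73.8 maxres 1.31
A [ 0.5432 -0.1837] 76.7 maxres 0.89
B [ 0.5315 -0.3634] -30.5 maxres 0.36
```

```bash
python3 - <<'E'
from h import *
go(.5315,-.3634,.026,59.5)
E
```

```text
shift [-0.0521, -0.0803, 0.1932] turn [-0.0003, -0.0024, -0.0228] rows>= 4.3 q7 1.02 t 18.6
```

```bash
python3 -m inch '[[[-0.052,-0.0803,0.03],[0,-0.002,-0.023],-0.1],[[-0.052,-0.0803,0.08],[0,-0.002,-0.023],-0.1],[[-0.052,-0.0803,0.12],[0,-0.002,-0.023],-0.1],[[-0.052,-0.0803,0.15],[0,-0.002,-0.023],-0.1],[[-0.052,-0.0803,0.175],[0,-0.002,-0.023],-0.1],[[-0.052,-0.0803,0.189],[0,-0.002,-0.023],-0.1],[[-0.052,-0.0803,0.193],[0,-0.002,-0.023],-0.1],[[-0.052,-0.0803,0.193],[0,-0.002,-0.023],-0.1],[[-0.052,-0.0803,0.193],[0,-0.002,-0.023],-0.1]]'
python3 - <<'E'
from h import *
snap('wrist','w8.png');go(.5315,-.3634,.026,59.5)
E
```

```text
clock: 19.5
tool_pos: [0.5327, -0.3654, 0.0285]
tcp_rot: [0.829, 3.027, -0.002]
contact_force: [-0.5, 0.3, 0.7]
width: 0.449
shift [0.0021, 0.0013, 0.0025] turn [-0.0005, 0.0033, -0.0023] rows>= 0.1 q7 1.04 t 19.55
```

View pics/w8.png

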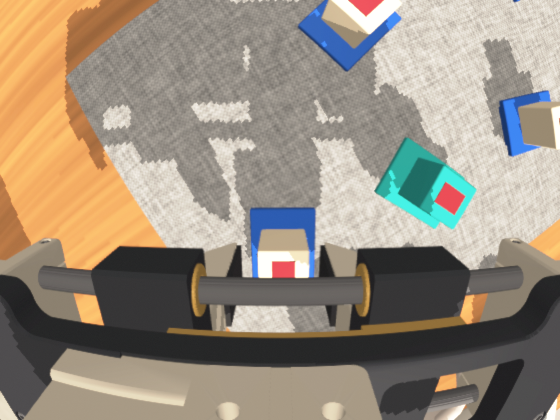

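```bash
python3 -m inch '[[[0.0021,0.0013,0.0025],[0,0.003,0],-0.1],[[0.0021,0.0013,0.0025],[0,0.003,0],-0.1],[[0.0021,0.0013,0.0025],[0,0.003,0],-0.1],[[0.0021,0.0013,0.0025],[0,0.003,0],-1],[[0.0021,0.0013,0.0025],[0,0.003,0],-1],[[0.0021,0.0013,0.0025],[0,0.003,0],-1],[[0.0021,0.0013,0.0025],[0,0.003,0],-1],[[0.0021,0.0013,0.0025],[0,0.003,0],-1]]' 30
python3 - <<'E'
from h import *
c=snap('wrist','w9.png'); go(.5315,-.3634,.026,59.5)
E
```

```text
clock: 20.35
tool_pos: [0.5304, -0.3632, 0.0242]
tcp_rot: [-0.83, -3.028, -0.0]
contact_force: [0.2, -0.3, 0.5]
width: 0.262
shift [-0.0011, 0.0004, -0.0018] turn [-0.0004, -0.0024, -0.0025] rows>= 0.0 q7 1.04 t 20.4
```

View pics/w9.png

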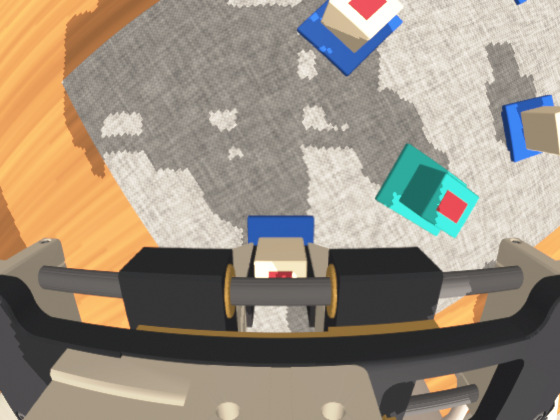

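```bash
cat >> h.py <<'E'
def held(c,uvs,ztop,h=.017):
    """flange far-edge corners (tool +x edge) -> offset of block centre in tool x,y"""
    p,r,s=pose()
    for uv in uvs:
        q=onz(corr(c),uv,ztop,True); print('tool',(r.inv().apply(q-p)*1e3).round(1))
E
python3 - <<'E'
from h import *
im=cv2.imread('pics/w9.png'); cv2.imwrite('pics/c9.png',cv2.resize(im[205:265,230:330],None,fx=6,fy=6,interpolation=cv2.INTER_CUBIC))
c=robot.camera('wrist'); held(c,[(248,216),(313.5,216)],.017)
E
```

```text
tool [ 22.2 -17.5   7.2]
tool [22.2 17.6  7.2]
```

View pics/c9.png

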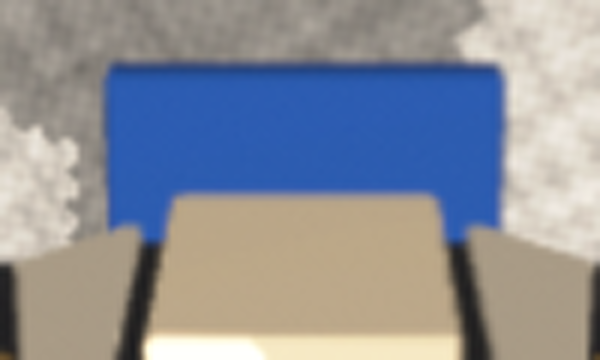

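```bash
python3 - <<'E'
from h import *
go(.6098,-.0100,.12,93.94)
E
```

```text
shift [0.1119, 0.3443, -0.0957] turn [0.0004, -0.0025, -0.6036] rows>= 7.5 q7 1.04 t 20.45
```

```bash
python3 -m inch '[[[0,0,-0.03],[0,0,0],-1],[[0,0,-0.07],[0,0,0],-1],[[0.01,0.03,-0.096],[0,0,-0.1],-1],[[0.112,0.344,-0.096],[0,-0.002,-0.604],-1],[[0.112,0.344,-0.096],[0,-0.002,-0.604],-1],[[0.112,0.344,-0.096],[0,-0.002,-0.604],-1],[[0.112,0.344,-0.096],[0,-0.002,-0.604],-1],[[0.112,0.344,-0.096],[0,-0.002,-0.604],-1],[[0.112,0.344,-0.096],[0,-0.002,-0.604],-1],[[0.112,0.344,-0.096],[0,-0.002,-0.604],-1],[[0.112,0.344,-0.096],[0,-0.002,-0.604],-1],[[0.112,0.344,-0.096],[0,-0.002,-0.604],-1],[[0.112,0.344,-0.096],[0,-0.002,-0.604],-1],[[0.112,0.344,-0.096],[0,-0.002,-0.604],-1]]'
python3 - <<'E'
from h import *
snap('wrist','w10.png');go(.6098,-.0100,.062,93.94)
E
```

```text
clock: 21.85
tool_pos: [0.6093, -0.0121, 0.12]
tcp_rot: [0.105, -3.139, 0.001]
contact_force: [-0.6, -0.5, -2.2]
width: 0.26
shift [-0.0006, 0.0019, 0.058] turn [-0.0002, -0.0009, -0.0019] rows>= 1.2 q7 1.04 t 21.9
```

View pics/w10.png

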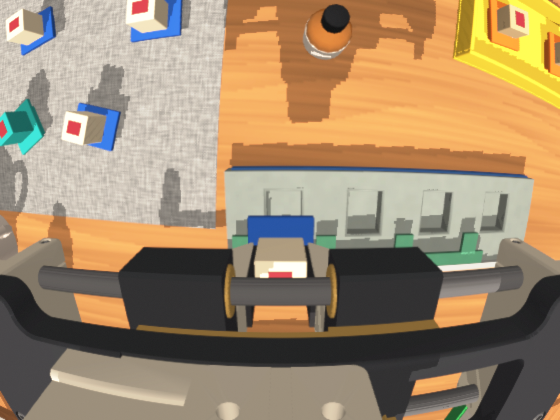

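```bash
python3 -m inch '[[[-0.0006,0.0019,0.03],[0,0,0],-1],[[-0.0006,0.0019,0.05],[0,0,0],-1],[[-0.0006,0.0019,0.058],[0,0,0],-1],[[-0.0006,0.0019,0.058],[0,0,0],-1],[[-0.0006,0.0019,0.058],[0,0,0],-1]]'
python3 - <<'E'
from h import *
go(.6098,-.0100,.034,93.94)
E
```

```text
clock: 22.4
tool_pos: [0.6105, -0.0084, 0.0631]
tcp_rot: [-0.108, 3.139, 0.001]
contact_force: [0.5, 0.2, -0.9]
width: 0.259
shift [0.0008, -0.0016, 0.0291] turn [0.0007, 0.0005, -0.0002] rows>= 0.6 q7 0.98 t 22.4
```

```bash
python3 -m inch '[[[0,0,0],[0,0,0],-1],[[0,0,0],[0,0,0],-1]]'; python3 -m inch '[[[0,0,0],[0,0,0],-1]]';python3 -m inch '[[[0,0,0],[0,0,0],-1]]'
```

```text
clock: 22.6
tool_pos: [0.6105, -0.0082, 0.0632]
tcp_rot: [-0.108, 3.139, 0.001]
contact_force: [0.2, -0.9, -0.8]
width: 0.26
clock: 22.7
tool_pos: [0.6103, -0.0082, 0.0629]
tcp_rot: [-0.108, 3.139, 0.001]
contact_force: [-0.2, -0.4, -2.5]
width: 0.261
clock: 22.8
tool_pos: [0.6101, -0.0083, 0.0626]
tcp_rot: [-0.109, 3.14, 0.001]
contact_force: [1.3, 1.7, -2.0]
width: 0.258
```

```bash
python3 -m inch '[[[0.0005,-0.0016,0.0],[0,0,0],-1],[[0.0005,-0.0016,0.005],[0,0,0],-1],[[0.0005,-0.0016,0.01],[0,0,0],-1],[[0.0005,-0.0016,0.014],[0,0,0],-1],[[0.0005,-0.0016,0.018],[0,0,0],-1],[[0.0005,-0.0016,0.022],[0,0,0],-1],[[0.0005,-0.0016,0.025],[0,0,0],-1],[[0.0005,-0.0016,0.028],[0,0,0],-1],[[0.0005,-0.0016,0.0285],[0,0,0],-1],[[0.0005,-0.0016,0.0285],[0,0,0],-1]]'
```

```text
clock: 23.8
tool_pos: [0.6097, -0.0097, 0.034]
tcp_rot: [0.109, -3.14, -0.001]
contact_force: [-1.0, 1.6, 2.4]
width: 0.261
```

```bash
python3 -m inch '[[[0,0,0],[0,0,0],-0.1],[[0,0,0],[0,0,0],-0.1],[[0,0,0],[0,0,0],-0.1],[[0,0,-0.04],[0,0,0],-0.1],[[0,0,-0.08],[0,0,0],-0.1],[[0,0,-0.086],[0,0,0],-0.1],[[0,0,-0.086],[0,0,0],-0.1],[[0,0,-0.086],[0,0,0],-0.1]]'
python3 - <<'E'
from h import *
snap('wrist','w11.png');go_exact(.5432,-.1837,.10,-13.3)
E
```

```text
clock: 24.6
tool_pos: [0.6091, -0.0104, 0.1189]
tcp_rot: [0.108, -3.138, 0.0]
contact_force: [-0.4, -1.0, 0.4]
width: 0.445
shift [0.0774, -0.1684, 0.0186] turn [-0.0021, -0.0017, 1.8719] rows>= 12.5 q7 1.04 t 24.65
```

View pics/w11.png

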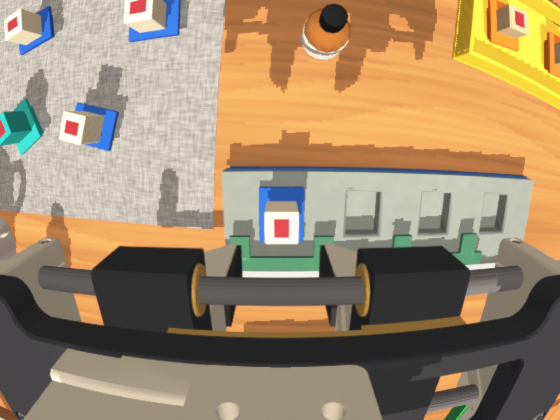

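```bash
python3 -m inch '[[[0.077,-0.168,0.0],[0,0,1.872],-0.1],[[0.077,-0.168,0.0],[0,0,1.872],-0.1],[[0.077,-0.168,0.0],[0,0,1.872],-0.1],[[0.077,-0.168,0.0],[0,0,1.872],-0.1],[[0.077,-0.168,0.0],[0,0,1.872],-0.1],[[0.077,-0.168,0.0],[0,0,1.872],-0.1],[[0.077,-0.168,0.0],[0,0,1.872],-0.1],[[0.077,-0.168,0.0],[0,0,1.872],-0.1],[[0.077,-0.168,0.0],[0,0,1.872],-0.1],[[0.077,-0.168,0.0],[0,0,1.872],-0.1],[[0.077,-0.168,0.0],[0,0,1.872],-0.1],[[0.077,-0.168,0.01],[0,0,1.872],-0.1],[[0.077,-0.168,0.02],[0,0,1.872],-0.1],[[0.077,-0.168,0.03],[0,0,1.872],-0.1],[[0.077,-0.168,0.04],[0,0,1.872],-0.1],[[0.077,-0.168,0.04],[0,0,1.872],-0.1]]'
python3 - <<'E'
from h import *
snap('wrist','w12.png');go_exact(.5432,-.1837,.026,-13.3)
E
```

```text
clock: 26.25
tool_pos: [0.543, -0.1826, 0.0777]
tcp_rot: [-2.459, -1.95, 0.003]
contact_force: [-0.7, 0.7, -1.0]
width: 0.45
shift [-0.0011, -0.0, 0.0526] turn [-0.0027, -0.0006, 0.0017] rows>= 1.1 q7 -0.31 t 26.3
```

View pics/w12.png

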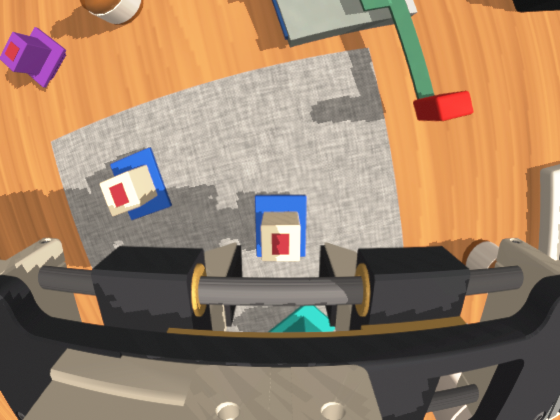

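```bash
python3 -m inch '[[[-0.001,0,0.03],[0,0,0],-0.1],[[-0.001,0,0.045],[0,0,0],-0.1],[[-0.001,0,0.052],[0,0,0],-0.1],[[-0.001,0,0.052],[0,0,0],-0.1],[[-0.001,0,0.052],[0,0,0],-0.1],[[-0.001,0,0.052],[0,0,0],-1],[[-0.001,0,0.052],[0,0,0],-1],[[-0.001,0,0.052],[0,0,0],-1],[[-0.001,0,0.052],[0,0,0],-1],[[-0.001,0,0.052],[0,0,0],-1]]'
python3 - <<'E'
from h import *
snap('wrist','w13.png');go_exact(.6061,.058,.12,93.94)
im=cv2.imread('pics/w13.png'); cv2.imwrite('pics/c13.png',cv2.resize(im[190:270,220:340],None,fx=6,fy=6,interpolation=cv2.INTER_CUBIC))
E
```

```text
clock: 27.3
tool_pos: [0.5444, -0.1839, 0.0282]
tcp_rot: [2.464, 1.949, 0.0]
contact_force: [-2.4, -0.1, 6.0]
width: 0.263
shift [0.2496, 0.0044, -0.0917] turn [0.0002, 0.0001, -1.8717] rows>= 12.5 q7 -0.35 t 27.35
```

View pics/c13.png

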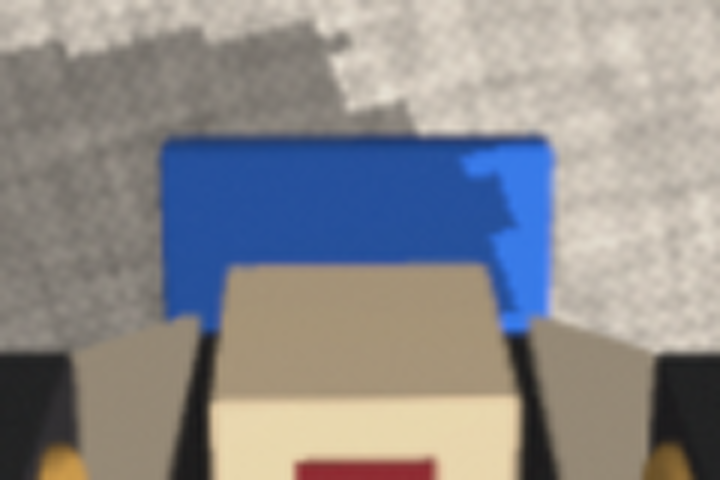

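```bash
python3 - <<'E'
from h import *
c=robot.camera('wrist'); held(c,[(246.6,213),(311.6,213)],.017)
E
```

```text
tool [ 23.5 -18.7  11.2]
tool [23.5 16.9 11.2]
```

```bash
python3 -m inch '[[[0,0,-0.03],[0,0,0],-1],[[0,0,-0.07],[0,0,0],-1],[[0.02,0,-0.092],[0,0,-0.1],-1],[[0.2497,0.005,-0.092],[0,0,-1.8717],-1],[[0.2497,0.005,-0.092],[0,0,-1.8717],-1],[[0.2497,0.005,-0.092],[0,0,-1.8717],-1],[[0.2497,0.005,-0.092],[0,0,-1.8717],-1],[[0.2497,0.005,-0.092],[0,0,-1.8717],-1],[[0.2497,0.005,-0.092],[0,0,-1.8717],-1],[[0.2497,0.005,-0.092],[0,0,-1.8717],-1],[[0.2497,0.005,-0.092],[0,0,-1.8717],-1],[[0.2497,0.005,-0.092],[0,0,-1.8717],-1],[[0.2497,0.005,-0.092],[0,0,-1.8717],-1],[[0.2497,0.005,-0.092],[0,0,-1.8717],-1],[[0.2497,0.005,-0.092],[0,0,-1.8717],-1],[[0.2497,0.005,-0.092],[0,0,-1.8717],-1],[[0.2497,0.005,-0.06],[0,0,-1.8717],-1],[[0.2497,0.005,-0.042],[0,0,-1.8717],-1],[[0.2497,0.005,-0.042],[0,0,-1.8717],-1],[[0.2497,0.005,-0.042],[0,0,-1.8717],-1]]'
python3 -m inch '[[[0,0,0],[0,0,0],-1],[[0,0,0],[0,0,0],-1]]'
python3 - <<'E'
from h import *
snap('wrist','w14.png');go_exact(.6066,.058,.038,93.94)
E
```

```text
clock: 29.4
tool_pos: [0.6063, 0.0583, 0.0698]
tcp_rot: [0.107, -3.139, -0.001]
contact_force: [0.3, 0.0, -1.9]
width: 0.264
clock: 29.6
tool_pos: [0.6071, 0.0584, 0.0709]
tcp_rot: [-0.107, 3.139, 0.001]
contact_force: [0.2, -0.9, -1.2]
width: 0.262
shift [0.0004, -0.0003, 0.0328] turn [0.0005, 0.001, -0.0003] rows>= 0.7 q7 0.87 t 29.65
```

View pics/w14.png

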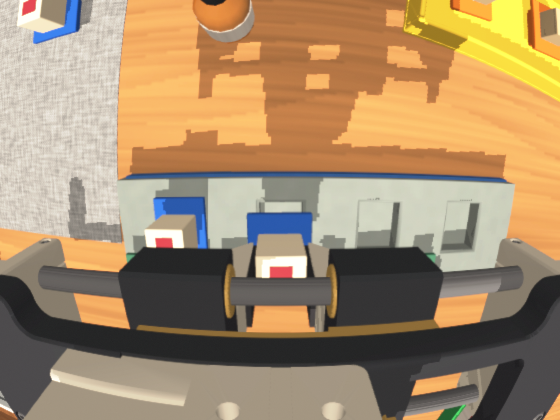

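```bash
python3 -m inch '[[[0.0004,-0.0001,0.006],[0,0.001,0],-1],[[0.0004,-0.0001,0.012],[0,0.001,0],-1],[[0.0004,-0.0001,0.017],[0,0.001,0],-1],[[0.0004,-0.0001,0.021],[0,0.001,0],-1],[[0.0004,-0.0001,0.025],[0,0.001,0],-1],[[0.0004,-0.0001,0.029],[0,0.001,0],-1],[[0.0004,-0.0001,0.032],[0,0.001,0],-1],[[0.0004,-0.0001,0.033],[0,0.001,0],-1],[[0.0004,-0.0001,0.033],[0,0.001,0],-1]]'
```

```text
clock: 30.55
tool_pos: [0.606, 0.0575, 0.0377]
tcp_rot: [0.108, -3.139, 0.001]
contact_force: [-3.5, -3.2, 11.1]
width: 0.254
```

```bash
python3 -m inch '[[[0,0,0],[0,0,0],-0.1],[[0,0,0],[0,0,0],-0.1],[[0,0,0],[0,0,0],-0.1],[[0,0,-0.04],[0,0,0],-0.1],[[0,0,-0.08],[0,0,0],-0.1],[[0,0,-0.09],[0,0,0],-0.1],[[0,0,-0.09],[0,0,0],-0.1],[[0,0,-0.09],[0,0,0],-0.1]]'
python3 - <<'E'
from h import *
snap('wrist','w15.png');go_exact(.4491,-.1289,.10,3.6)
E
```

```text
clock: 31.35
tool_pos: [0.6058, 0.0574, 0.1257]
tcp_rot: [0.107, -3.137, 0.0]
contact_force: [-0.7, 0.0, -0.1]
width: 0.45
shift [0.1687, -0.1751, 0.0258] turn [-0.0028, -0.0026, 1.5767] rows>= 10.5 q7 0.92 t 31.4
```

View pics/w15.png

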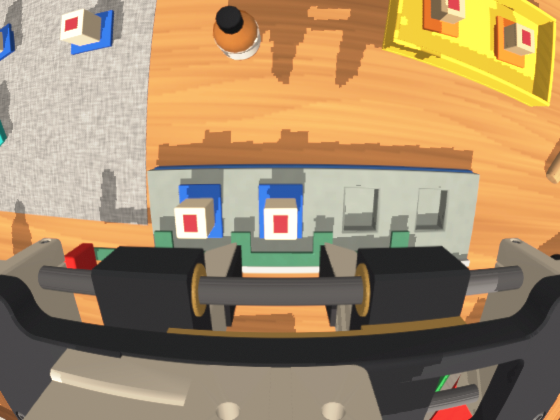

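```bash
python3 -m inch '[[[0.1687,-0.1751,0.0],[0,0,1.577],-0.1],[[0.1687,-0.1751,0.0],[0,0,1.577],-0.1],[[0.1687,-0.1751,0.0],[0,0,1.577],-0.1],[[0.1687,-0.1751,0.0],[0,0,1.577],-0.1],[[0.1687,-0.1751,0.0],[0,0,1.577],-0.1],[[0.1687,-0.1751,0.0],[0,0,1.577],-0.1],[[0.1687,-0.1751,0.0],[0,0,1.577],-0.1],[[0.1687,-0.1751,0.0],[0,0,1.577],-0.1],[[0.1687,-0.1751,0.0],[0,0,1.577],-0.1],[[0.1687,-0.1751,0.02],[0,0,1.577],-0.1],[[0.1687,-0.1751,0.035],[0,0,1.577],-0.1],[[0.1687,-0.1751,0.05],[0,0,1.577],-0.1],[[0.1687,-0.1751,0.05],[0,0,1.577],-0.1],[[0.1687,-0.1751,0.05],[0,0,1.577],-0.1]]'
python3 - <<'E'
from h import *
snap('wrist','w16.png');go_exact(.4491,-.1289,.026,3.6)
E
```

```text
clock: 32.8
tool_pos: [0.4491, -0.1281, 0.0763]
tcp_rot: [-2.148, -2.288, 0.002]
contact_force: [-0.8, 0.0, -0.0]
width: 0.45
shift [-0.0007, -0.0005, 0.0509] turn [-0.0021, -0.0009, 0.0002] rows>= 1.0 q7 -0.17 t 32.85
```

View pics/w16.png

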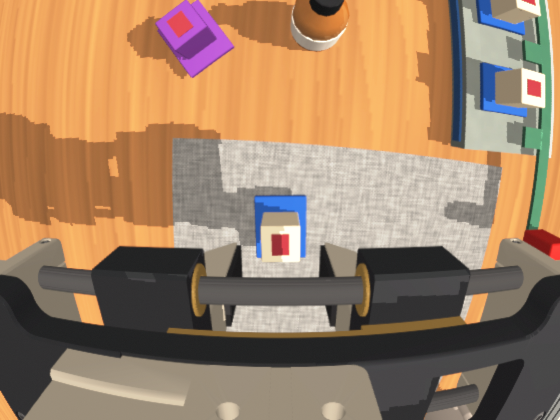

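```bash
python3 -m inch '[[[-0.0007,0,0.03],[0,0,0],-0.1],[[-0.0007,0,0.045],[0,0,0],-0.1],[[-0.0007,0,0.051],[0,0,0],-0.1],[[-0.0007,0,0.051],[0,0,0],-0.1],[[-0.0007,0,0.051],[0,0,0],-0.1],[[-0.0007,0,0.051],[0,0,0],-1],[[-0.0007,0,0.051],[0,0,0],-1],[[-0.0007,0,0.051],[0,0,0],-1],[[-0.0007,0,0.051],[0,0,0],-1],[[-0.0007,0,0.051],[0,0,0],-1]]'
python3 - <<'E'
from h import *
snap('wrist','w17.png')
im=cv2.imread('pics/w17.png'); cv2.imwrite('pics/c17.png',cv2.resize(im[190:270,220:340],None,fx=6,fy=6,interpolation=cv2.INTER_CUBIC))
E
```

```text
clock: 33.85
tool_pos: [0.4501, -0.1292, 0.0264]
tcp_rot: [-2.151, -2.289, 0.001]
contact_force: [-0.7, -0.8, 6.2]
width: 0.262
```

View pics/c17.png

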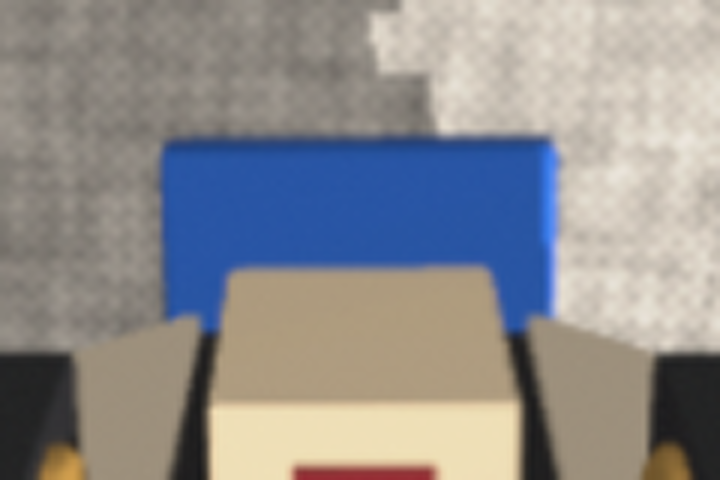

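```bash
python3 - <<'E'
from h import *
c=robot.camera('wrist'); held(c,[(246.6,213.2),(311.9,213.2)],.017); go_exact(.6014+.0005,.1258,.12,93.94)
E
```

```text
tool [ 23.7 -18.4   9.4]
tool [23.7 16.9  9.4]
shift [0.245, 0.1674, -0.0938] turn [-0.0007, -0.0007, -1.577] rows>= 10.5 q7 -0.25 t 33.95
```

```bash
python3 -m inch '[[[0,0,-0.03],[0,0,0],-1],[[0,0,-0.07],[0,0,0],-1],[[0.02,0.01,-0.094],[0,0,-0.1],-1],[[0.245,0.1674,-0.094],[0,0,-1.577],-1],[[0.245,0.1674,-0.094],[0,0,-1.577],-1],[[0.245,0.1674,-0.094],[0,0,-1.577],-1],[[0.245,0.1674,-0.094],[0,0,-1.577],-1],[[0.245,0.1674,-0.094],[0,0,-1.577],-1],[[0.245,0.1674,-0.094],[0,0,-1.577],-1],[[0.245,0.1674,-0.094],[0,0,-1.577],-1],[[0.245,0.1674,-0.094],[0,0,-1.577],-1],[[0.245,0.1674,-0.094],[0,0,-1.577],-1],[[0.245,0.1674,-0.094],[0,0,-1.577],-1],[[0.245,0.1674,-0.094],[0,0,-1.577],-1],[[0.245,0.1674,-0.06],[0,0,-1.577],-1],[[0.245,0.1674,-0.044],[0,0,-1.577],-1],[[0.245,0.1674,-0.044],[0,0,-1.577],-1],[[0.245,0.1674,-0.044],[0,0,-1.577],-1],[[0.245,0.1674,-0.044],[0,0,-1.577],-1]]'
python3 - <<'E'
from h import *
snap('wrist','w18.png');go_exact(.602,.1258,.0364,93.94)
E
```

```text
clock: 35.85
tool_pos: [0.6022, 0.1265, 0.071]
tcp_rot: [0.107, -3.14, -0.002]
contact_force: [0.5, -0.3, -1.4]
width: 0.26
shift [0.0003, -0.0006, 0.0347] turn [0.0009, 0.0003, -0.0004] rows>= 0.7 q7 0.74 t 35.9
```

View pics/w18.png

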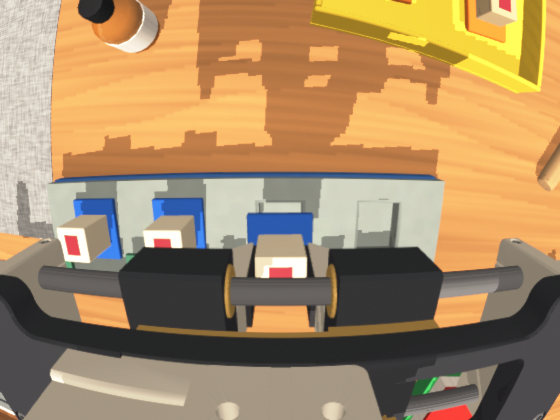

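```bash
python3 -m inch '[[[0.0003,-0.0004,0.006],[0,0,0],-1],[[0.0003,-0.0004,0.012],[0,0,0],-1],[[0.0003,-0.0004,0.017],[0,0,0],-1],[[0.0003,-0.0004,0.021],[0,0,0],-1],[[0.0003,-0.0004,0.025],[0,0,0],-1],[[0.0003,-0.0004,0.029],[0,0,0],-1],[[0.0003,-0.0004,0.032],[0,0,0],-1],[[0.0003,-0.0004,0.035],[0,0,0],-1],[[0.0003,-0.0004,0.035],[0,0,0],-1],[[0.0003,-0.0004,0.035],[0,0,0],-1]]'
```

```text
clock: 36.9
tool_pos: [0.6013, 0.1253, 0.0361]
tcp_rot: [0.108, -3.139, 0.001]
contact_force: [-4.8, -3.9, 13.3]
width: 0.259
```

```bash
python3 -m inch '[[[0,0,0],[0,0,0],-0.1],[[0,0,0],[0,0,0],-0.1],[[0,0,0],[0,0,0],-0.1],[[0,0,-0.04],[0,0,0],-0.1],[[0,0,-0.08],[0,0,0],-0.1],[[0,0,-0.09],[0,0,0],-0.1],[[0,0,-0.09],[0,0,0],-0.1],[[0,0,-0.09],[0,0,0],-0.1]]'
python3 - <<'E'
from h import *
snap('wrist','w19.png');go_exact(.4413,-.2678,.10,16.2)
E
```

```text
clock: 37.7
tool_pos: [0.6011, 0.1249, 0.1238]
tcp_rot: [0.108, -3.137, 0.001]
contact_force: [-0.1, 0.3, -0.7]
width: 0.451
shift [0.1859, -0.3807, 0.024] turn [-0.0026, -0.0026, 1.3567] rows>= 9.0 q7 0.79 t 37.75
```

View pics/w19.png

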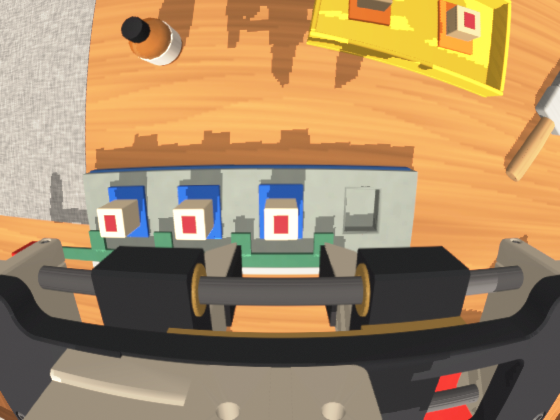

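```bash
python3 -m inch '[[[0.186,-0.3807,0.0],[0,0,1.357],-0.1],[[0.186,-0.3807,0.0],[0,0,1.357],-0.1],[[0.186,-0.3807,0.0],[0,0,1.357],-0.1],[[0.186,-0.3807,0.0],[0,0,1.357],-0.1],[[0.186,-0.3807,0.0],[0,0,1.357],-0.1],[[0.186,-0.3807,0.0],[0,0,1.357],-0.1],[[0.186,-0.3807,0.0],[0,0,1.357],-0.1],[[0.186,-0.3807,0.0],[0,0,1.357],-0.1],[[0.186,-0.3807,0.0],[0,0,1.357],-0.1],[[0.186,-0.3807,0.0],[0,0,1.357],-0.1],[[0.186,-0.3807,0.02],[0,0,1.357],-0.1],[[0.186,-0.3807,0.035],[0,0,1.357],-0.1],[[0.186,-0.3807,0.045],[0,0,1.357],-0.1],[[0.186,-0.3807,0.045],[0,0,1.357],-0.1],[[0.186,-0.3807,0.045],[0,0,1.357],-0.1]]'
python3 - <<'E'
from h import *
snap('wrist','w20.png');go_exact(.4413,-.2678,.026,16.2)
E
```

```text
clock: 39.25
tool_pos: [0.4422, -0.2665, 0.0797]
tcp_rot: [-1.884, -2.512, 0.0]
contact_force: [0.3, -0.8, 1.0]
width: 0.453
shift [-0.0008, -0.0013, 0.0541] turn [-0.0009, -0.0009, 0.0008] rows>= 1.1 q7 0.28 t 39.3
```

View pics/w20.png

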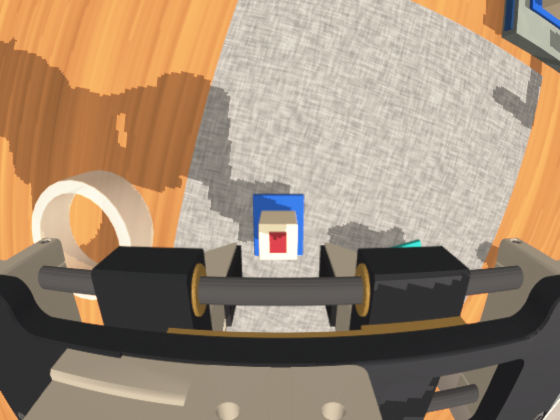

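```bash
python3 -m inch '[[[-0.0008,-0.0013,0.03],[0,0,0],-0.1],[[-0.0008,-0.0013,0.045],[0,0,0],-0.1],[[-0.0008,-0.0013,0.053],[0,0,0],-0.1],[[-0.0008,-0.0013,0.054],[0,0,0],-0.1],[[-0.0008,-0.0013,0.054],[0,0,0],-0.1],[[-0.0008,-0.0013,0.054],[0,0,0],-1],[[-0.0008,-0.0013,0.054],[0,0,0],-1],[[-0.0008,-0.0013,0.054],[0,0,0],-1],[[-0.0008,-0.0013,0.054],[0,0,0],-1],[[-0.0008,-0.0013,0.054],[0,0,0],-1]]'
python3 - <<'E'
from h import *
snap('wrist','w21.png')
im=cv2.imread('pics/w21.png'); cv2.imwrite('pics/c21.png',cv2.resize(im[190:270,220:340],None,fx=6,fy=6,interpolation=cv2.INTER_CUBIC))
E
```

```text
clock: 40.3
tool_pos: [0.4412, -0.2684, 0.0264]
tcp_rot: [-1.886, -2.512, 0.001]
contact_force: [-1.9, 0.2, 5.5]
width: 0.259
```

View pics/c21.png

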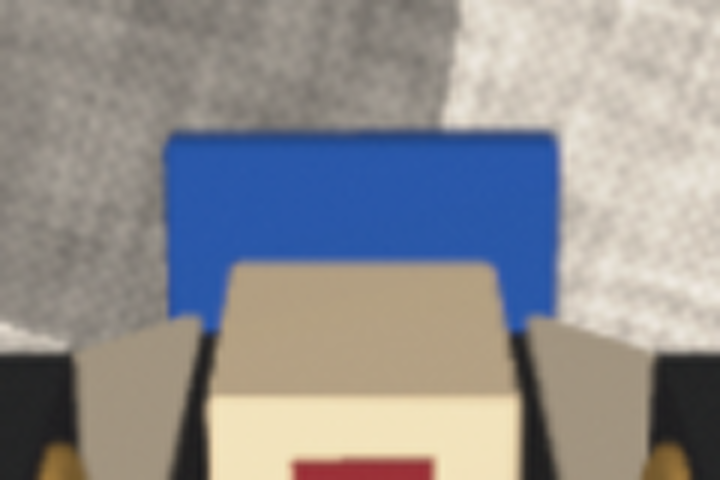

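```bash
python3 - <<'E'
from h import *
c=robot.camera('wrist'); held(c,[(247.3,212),(312.4,212)],.017); go_exact(.5980,.1937,.12,93.94)
E
```

```text
tool [ 24.2 -18.    9.4]
tool [24.3 17.3  9.4]
shift [0.4001, 0.2793, -0.0938] turn [-0.0007, -0.0006, -1.3571] rows>= 9.9 q7 0.21 t 40.4
```

```bash
python3 -m inch '[[[0,0,-0.03],[0,0,0],-1],[[0,0,-0.07],[0,0,0],-1],[[0.02,0.01,-0.094],[0,0,-0.1],-1],[[0.4,0.2793,-0.094],[0,0,-1.357],-1],[[0.4,0.2793,-0.094],[0,0,-1.357],-1],[[0.4,0.2793,-0.094],[0,0,-1.357],-1],[[0.4,0.2793,-0.094],[0,0,-1.357],-1],[[0.4,0.2793,-0.094],[0,0,-1.357],-1],[[0.4,0.2793,-0.094],[0,0,-1.357],-1],[[0.4,0.2793,-0.094],[0,0,-1.357],-1],[[0.4,0.2793,-0.094],[0,0,-1.357],-1],[[0.4,0.2793,-0.094],[0,0,-1.357],-1],[[0.4,0.2793,-0.094],[0,0,-1.357],-1],[[0.4,0.2793,-0.094],[0,0,-1.357],-1],[[0.4,0.2793,-0.094],[0,0,-1.357],-1],[[0.4,0.2793,-0.06],[0,0,-1.357],-1],[[0.4,0.2793,-0.044],[0,0,-1.357],-1],[[0.4,0.2793,-0.044],[0,0,-1.357],-1],[[0.4,0.2793,-0.044],[0,0,-1.357],-1],[[0.4,0.2793,-0.044],[0,0,-1.357],-1]]'
python3 - <<'E'
from h import *
snap('wrist','w22.png');go_exact(.598,.1937,.0364,93.94)
E
```

```text
clock: 42.4
tool_pos: [0.5982, 0.1939, 0.0711]
tcp_rot: [0.107, -3.14, -0.002]
contact_force: [0.1, -0.3, -1.1]
width: 0.26
shift [0.0002, -0.0004, 0.0347] turn [0.0011, 0.0002, -0.0003] rows>= 0.7 q7 0.64 t 42.45
```

View pics/w22.png

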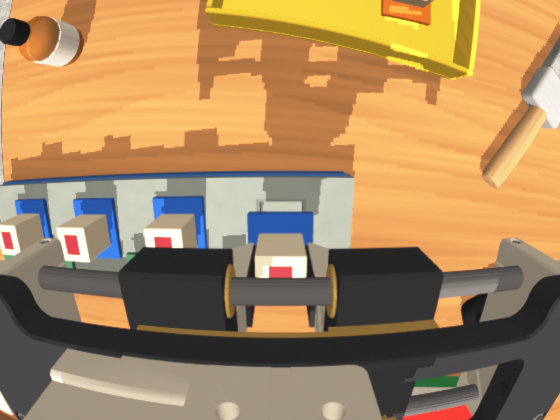

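```bash
python3 -m inch '[[[0.0002,-0.0003,0.006],[0,0,0],-1],[[0.0002,-0.0003,0.012],[0,0,0],-1],[[0.0002,-0.0003,0.017],[0,0,0],-1],[[0.0002,-0.0003,0.021],[0,0,0],-1],[[0.0002,-0.0003,0.025],[0,0,0],-1],[[0.0002,-0.0003,0.029],[0,0,0],-1],[[0.0002,-0.0003,0.032],[0,0,0],-1],[[0.0002,-0.0003,0.035],[0,0,0],-1],[[0.0002,-0.0003,0.035],[0,0,0],-1],[[0.0002,-0.0003,0.035],[0,0,0],-1]]'
python3 -m inch '[[[0,0,0],[0,0,0],-0.1],[[0,0,0],[0,0,0],-0.1],[[0,0,0],[0,0,0],-0.1],[[0,0,-0.04],[0,0,0],-0.1],[[0,0,-0.08],[0,0,0],-0.1],[[0,0,-0.11],[0,0,0],-0.1],[[0,0,-0.11],[0,0,0],-0.1],[[0,0,-0.11],[0,0,0],-0.1],[[0,0,-0.11],[0,0,0],-0.1]]'
python3 - <<'E'
from h import *
go_exact(.65,.06,.17,93.94)
E
```

```text
clock: 43.45
tool_pos: [0.5974, 0.1935, 0.0364]
tcp_rot: [0.108, -3.139, 0.001]
contact_force: [-6.5, -3.7, 14.8]
width: 0.257
clock: 44.35
tool_pos: [0.5971, 0.1928, 0.1436]
tcp_rot: [0.108, -3.137, 0.001]
contact_force: [0.6, 0.7, 1.2]
width: 0.45
shift [-0.0436, -0.1362, -0.0265] turn [-0.0005, -0.003, -0.0001] rows>= 2.9 q7 0.7 t 44.35
```

Look at the whole magazine before locking.

```bash
python3 -m inch '[[[-0.0436,-0.1362,-0.0265],[0,0,0],-0.1],[[-0.0436,-0.1362,-0.0265],[0,0,0],-0.1],[[-0.0436,-0.1362,-0.0265],[0,0,0],-0.1],[[-0.0436,-0.1362,-0.0265],[0,0,0],-0.1],[[-0.0436,-0.1362,-0.0265],[0,0,0],-0.1],[[-0.0436,-0.1362,-0.0265],[0,0,0],-0.1]]'
python3 - <<'E'
from h import *;import pickle
c=snap('wrist','w23.png');pickle.dump(c,open('w23.pkl','wb')); c=corr(c)
p=np.load('mag.npy')
im=cv2.imread('pics/w23.png')
big=cv2.resize(im[100:230,70:480],None,fx=1.95,fy=1.95,interpolation=cv2.INTER_CUBIC)
# overlay predicted home wax-top & flange outlines
def W(X):
    cs,sn=np.cos(p[2]),np.sin(p[2]); X=np.asarray(X)/1e3
    return np.array([p[0]+cs*X[0]-sn*X[1],p[1]+sn*X[0]+cs*X[1],X[2]])
big2=big.copy()
for y in(-102,-34,34,102):
    for hx,hy,z in((23,18,27),(12,12,59)):
        q=np.array([(proj(c,W((-10+sx*hx,y+sy*hy,z)),True)+.5-[70,100])*1.95 for sx,sy in((1,1),(1,-1),(-1,-1),(-1,1))])
        cv2.polylines(big2,[(q*8).astype(int)],True,(0,255,0),1,shift=3)
cv2.imwrite('pics/c23.png',np.vstack([big,big2]))
E
```

```text
clock: 44.95
tool_pos: [0.6495, 0.0618, 0.1702]
tcp_rot: [0.111, -3.136, -0.002]
contact_force: [0.3, 1.0, -0.3]
width: 0.448
```

View pics/c23.png

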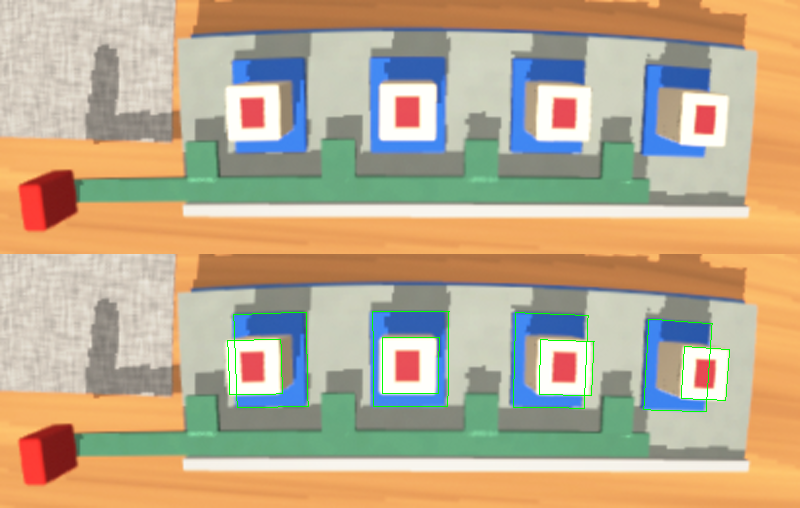

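```bash
python3 - <<'E'
from h import *
go_exact(.659,-.1204,.046,93.94)
E
```

```text
shift [0.0031, -0.183, 0.1243] turn [0.0011, -0.0027, 0.0025] rows>= 4.4 q7 0.95 t 45.0
```

```bash
python3 -m inch '[[[0.003,-0.183,0.0],[0,-0.002,0.002],-0.2],[[0.003,-0.183,0.0],[0,-0.002,0.002],-0.2],[[0.003,-0.183,0.0],[0,-0.002,0.002],-0.2],[[0.003,-0.183,0.0],[0,-0.002,0.002],-0.2],[[0.003,-0.183,0.0],[0,-0.002,0.002],-0.2],[[0.003,-0.183,0.03],[0,-0.002,0.002],-0.2],[[0.003,-0.183,0.07],[0,-0.002,0.002],-0.2],[[0.003,-0.183,0.1],[0,-0.002,0.002],-0.2],[[0.003,-0.183,0.12],[0,-0.002,0.002],-0.2],[[0.003,-0.183,0.124],[0,-0.002,0.002],-0.2],[[0.003,-0.183,0.124],[0,-0.002,0.002],-0.2],[[0.003,-0.183,0.124],[0,-0.002,0.002],-1],[[0.003,-0.183,0.124],[0,-0.002,0.002],-1],[[0.003,-0.183,0.124],[0,-0.002,0.002],-1],[[0.003,-0.183,0.124],[0,-0.002,0.002],-1],[[0.003,-0.183,0.124],[0,-0.002,0.002],-1]]' 20
```

```text
clock: 46.6
tool_pos: [0.6604, -0.1203, 0.0483]
tcp_rot: [-0.107, 3.137, 0.004]
contact_force: [-1.1, 5.5, 4.4]
width: 0.153
```

Gripped the tab (14 mm). Push home along tool +y (magazine +y).

```bash
python3 -m inch '[[[0,0.004,0],[0,0,0],-1],[[0,0.008,0],[0,0,0],-1],[[0,0.012,0],[0,0,0],-1],[[0,0.016,0],[0,0,0],-1],[[0,0.020,0],[0,0,0],-1],[[0,0.024,0],[0,0,0],-1],[[0,0.028,0],[0,0,0],-1],[[0,0.031,0],[0,0,0],-1],[[0,0.033,0],[0,0,0],-1],[[0,0.035,0],[0,0,0],-1],[[0,0.036,0],[0,0,0],-1],[[0,0.036,0],[0,0,0],-1],[[0,0.036,0],[0,0,0],-1]]'
python3 - <<'E'
from h import *
print(pose()[0],pose()[2]['contact_force'])
E
```

```text
clock: 47.9
tool_pos: [0.6582, -0.0871, 0.0483]
tcp_rot: [-0.104, 3.138, -0.001]
contact_force: [-1.2, -1.4, 6.7]
width: 0.153
[ 0.65818843 -0.08712196  0.04831936] [-1.23233393 -1.38753796  6.71919483]
```

```bash
python3 -m inch '[[[0,0.001,0],[0,0,0],-1],[[0,0.002,0],[0,0,0],-1],[[0,0.003,0],[0,0,0],-1],[[0,0.003,0],[0,0,0],-1],[[0,0.003,0],[0,0,0],-1]]'
python3 -m inch '[[[0,-0.0015,0],[0,0,0],-0.3],[[0,-0.0015,0],[0,0,0],-0.3],[[0,-0.0015,0],[0,0,0],-0.3],[[0,-0.0015,-0.03],[0,0,0],-0.3],[[0,-0.0015,-0.07],[0,0,0],-0.3],[[0,-0.0015,-0.11],[0,0,0],-0.3],[[-0.01,0.13,-0.13],[0,0,0],-0.3],[[-0.01,0.13,-0.13],[0,0,0],-0.3],[[-0.01,0.13,-0.13],[0,0,0],-0.3],[[-0.01,0.13,-0.13],[0,0,0],-0.3],[[-0.01,0.13,-0.13],[0,0,0],-0.3],[[-0.01,0.13,-0.13],[0,0,0],-0.3]]'
python3 - <<'E'
from h import *
snap('wrist','w24.png');snap('scene','s24.png')
E
```

```text
clock: 48.4
tool_pos: [0.6581, -0.0863, 0.0483]
tcp_rot: [-0.101, 3.138, -0.006]
contact_force: [-0.8, -5.7, 8.5]
width: 0.152
clock: 49.6
tool_pos: [0.6585, 0.0455, 0.1766]
tcp_rot: [0.103, -3.14, 0.001]
contact_force: [0.3, -0.5, 0.3]
width: 0.352
```

View pics/w24.png

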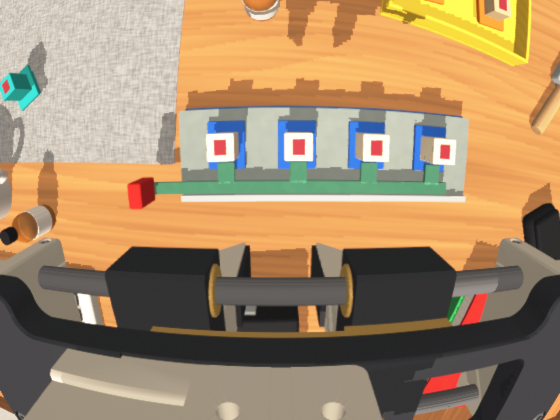

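View pics/s24.png

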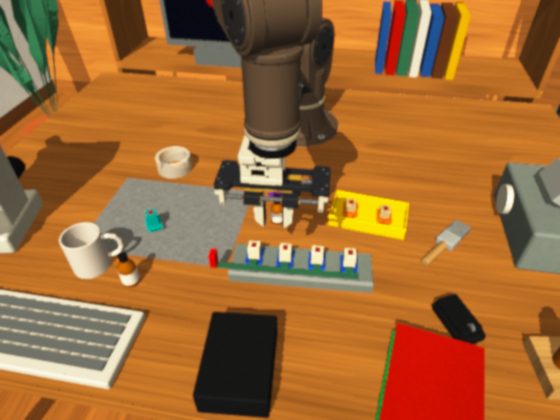

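```bash
python3 - <<'E'
from h import *
print(robot.read_state()['clock'],robot.read_state()['qd'].round(3)); robot.hand_in()
E
```

```text
49.7 [ 0.002 -0.001 -0.005 -0.001 -0.002 -0.001 -0.003]
the job is handed in; nothing more can be done
```

The job is done and handed in at 49.7 s of the 210 s allowed; hand-in gives no verdict.

- **What I did:** I drew the lock slide out to its end stop, put the two spent blocks from sockets 0 and 2 in the yellow tray, and plugged the four fresh blocks into sockets 0–3. Then I pushed the slide home.
- **Sockets:** Before locking, all four fresh blocks matched the outlines predicted for fully home, to about a pixel.
- **Slide:** The grip returned to its starting position (y −0.0863 m against −0.0864 m) and met its stop. The last pictures show a tooth over each block.
- **Tray and desk:** Both spent blocks lie in the tray. The purple and turquoise look-alikes and the bystanders were never touched and look unmoved in the last pictures. The hand was open and clear of everything.
- **One slip, mended:** The first grasp on the spent block in socket 2 was about 7 mm low and closed on its flange. I opened, raised the hand and gripped it by the wax before lifting.
- **Disagreement:** The top camera placed the magazine about 3 mm off the wrist camera's fit. I used the wrist fit, and the grip on the tab agreed with it to within 0.5 mm across the jaws.

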